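# Dry the speedometer heads in the propped-hood bench dryer

## Robot

A 6-joint arm with a two-finger parallel gripper is mounted at the origin on the work surface. World frame = base frame: x ahead of the robot, y to its left, z up, the work surface at z = 0. Lengths are in m, angles in rad, forces in N, time in s.
With the tool pointing down it reaches from about 0.35 to 0.85 m from the base axis. Payload 8.1 kg.
Tool frame: the origin (TCP) lies at the very end of the fingers, on their centre line; the grasp point (between the pads) lies robot.hold_point_z behind it (robot.hold_point_z is the distance from the TCP to the grasp point, in m); z points along the fingers, y is the direction in which the jaws open and shut (so a half turn about z gives the same grasp; the last joint's range is limited). The gripper opens to 93 mm and grips with 3 to 60 N. Pads are 15 mm wide; open, the fingers measure 128 mm over their backs; the gripper's body (75 mm by 188 mm) begins 65 mm behind the grasp point.
Start: joints at [-1.336, 0.13, 1.488, -0, 1.523, -0.085], TCP at [0.189, -0.57, 0.18] pointing down, gripper open.
Joint ranges: [-2.96, 2.96], [-0.89, 2.26], [0.02, 2.5], [-1.34, 4.48], [0, 2.73], [-2.66, 2.66]. Speed limits (rad/s): [2.39, 2.39, 2.79, 3.14, 3.14, 3.14].

## Interface

Orientations are given as a rotation vector (axis times angle).
In Python, from plant import robot, cams gives the robot as it stands. The module is installed in compiled form; this text tells all that it offers.
- The arm moves only by the tool step_arm, never from a script. Its argument "deltas" is a list of rows, each an object with "offset": the shift along the tool's x, y, z in cm, a list of three; "roll": the turn about the tool's z in rad. In form: [{"offset": [x, y, z], "roll": roll}, ...]. A call has 1 to 12 rows; each row shifts and turns the commanded pose from where the row before left it, along the tool's axes as they then stand; what a row does not reach is not made up. A row lasts 1/8 s, in which the tool goes at most 62.5 mm and 10.7 degrees, less where a joint would pass 70% of its speed; a pose out of reach is approached as far as the arm can. A call with a gripper value outside its range is refused whole. "fingers" is the finger opening in cm, from 0 to 9.3, set as the call begins (left out, the last holds). The fingers move at their own pace and stop on an object; "grip_force" is the grip in N (left out, the last holds). Time passes only in rows, so rows that do not move let the fingers close. It gives the time, the measured TCP pose, the force and the opening at its end, in the units of the state.
- robot.read_state(): the state, without advancing time (a new reading comes with each control period).
- cams.read_camera(name): name is "scene" or "side" or "wrist"; returns a dict with "pixels" (480x640x3 uint8, red, green, blue), "fx", "fy", "cx", "cy" (pixels), "k1" (the pictures are not rectified: a ray, as slopes to the right and down, at radius r is drawn at 1 + k1 r^2 times it, then the intrinsics apply), "extrinsics" (4x4, takes a point from world to camera coordinates). Camera axes: x right, y down, z forward; pixel columns grow to the right and rows downward; lengths in m; the calibration is good to about 2 mm. A picture is of the moment at which its call begins. There is no depth.
- robot.close_job(): hands the job in, once; it reports no verdict.
Trained networks look in a picture, given as the dict that the camera call returned (one of the last four; its "shot" number tells which), for a name from the list of things; names that differ only in an ending like _2 or _b are one class to them, and where a whole thing is asked for, a point or a joint stands for the part that bears it (a point fixed in the world has none). Each returns a list of dicts, best first, with "score" (0 to 1); they miss things now and then, are a little off and sometimes report something else, mostly with a low value. They report only what shows in the picture. A call takes as long as a camera call. They do not tell look-alikes from the thing itself.
- cams.boxes_of(picture, thing): "xy" ([column, row] in pixels, amid what is visible of it).
- cams.silhouettes(picture, thing): "mask" (480x640 bool, what is visible of it) and "xy" ([column, row] in pixels, amid what is visible of it).
- cams.pinpoint(picture, thing): "xy" ([column, row] in pixels: a listed point, or the origin of a listed thing).
The state is a dict: "t": time; "q": joint angles; "dq": joint speeds; "joint_torque": joint torques, N m; "tool_pos": TCP position; "orientation": TCP orientation; "force": force on the tool from outside, world axes, zero at the start; "wrist_torque": the same for the moment, N m; "opening": finger opening in m.
Only numpy, scipy, OpenCV 4.12 (cv2) and the standard library are available. Lean on these libraries where they do the work, as an engineer would, in place of code of your own. Each camera call takes 0.05 s, during which the arm holds its last target. There are 200 camera calls.

## Task

Load the bench dryer and start it. Raise its hood all the way, swing the prop rod up and let the hood down onto it so that the rod alone holds it open; stand every speedometer head lying about on the bench upright, dial up, in the dryer's tray, flat on the floor of a compartment of its own; then, with all of them in, lift the hood off the rod, fold the rod fully down and shut the hood completely. Only then, and not while the hood is open, press the square key, the round key and the long bar key fully, one at a time in that order, never the cross-shaped one, and leave the other things on the bench where they are.

Things in the scene. Friction and masses are not known exactly. Their poses are not given: they have to be found in the camera images.
- dryer: Fixed grey box 205 x 300 x 85 mm high (all sizes in mm), a little turned. Origin under it on the table, x away from the robot, y left, z up. Its front half is an open tray (x -88 to -10, y -142 to 142), floor 40 above the table, outer walls to 85; dividers 5 thick, 15 high at y -47 and 47 make 3 compartments (centres x -49, y 94, 0, -94). Rear half: closed deck. The hood covers it all.
- hood (a joint): Hood angle, rad: 0 shut, grows as the front edge rises, stop 1.52. Hinge axis: along dryer y through dryer x 100, z 90. It falls by itself, strongly damped (10 N m s/rad; lift at 0.2 rad/s or slower, some 12 N at the handle): let go at 1.5 it sinks to 1.42 in 6 s, to 1.25 in 16 s, shut in 40 s. On the prop rod it rests at 1.25. Plate 202 x 314, skirt 20 deep.
- hood_handle (a point): Middle of the hood's handle: a round bar 10 thick, 110 long, along dryer y, its axis 38 in front of the hood's front edge and 240 from the hinge axis. It can be pinched from straight above at every hood angle, one finger in front of it and one behind (the bar turns between the fingers).
- prop (a joint): Prop rod angle, rad: 0 stowed level on the dryer's right side, free end to the rear; grows as that rises, upper stop 0.718. Stiff pivot (0.2 N m): it stays where left. Within 0.04 of the stop its ball stands where the hood's socket (a notch open downward, right of the hood, 120 from the hinge) sinks onto it. Hood must be above 1.42 while the rod swings up, and again before it swings down.
- prop_grip (a point): Middle of the rubber sleeve (13 thick, 44 long) on the prop rod, 90 from its pivot; pinch it from above, fingers on its left and right, 33 or more free beside it. The pivot axis runs along dryer y through dryer x -90, y -200, z 75. Rod 10 thick, 199 long to the centre of its 16 ball.
- head1: Speedometer head: an upright round can 48 across and 42 high, 140 g, aluminium with a brass rim and a black dial on top. Origin at the centre of its underside, z up through the dial. Absent in some starts.
- head2: Speedometer head: an upright round can 48 across and 42 high, 140 g, aluminium with a brass rim and a black dial on top. Origin at the centre of its underside, z up through the dial. Absent in some starts.
- head3: Speedometer head: an upright round can 48 across and 42 high, 140 g, aluminium with a brass rim and a black dial on top. Origin at the centre of its underside, z up through the dial. Absent in some starts.
- head4: Speedometer head: an upright round can 48 across and 42 high, 140 g, aluminium with a brass rim and a black dial on top. Origin at the centre of its underside, z up through the dial. Absent in some starts.
- key_square (a joint): Travel of the square key, m: 0 up, 0.006 fully down; a spring key that takes 1.5 N to start and 5 N fully down, and comes back up by itself.
- key_round (a joint): Travel of the round key, m: 0 up, 0.006 fully down; a spring key that takes 1.5 N to start and 5 N fully down, and comes back up by itself.
- key_bar (a joint): Travel of the long bar key, m: 0 up, 0.006 fully down; a spring key that takes 1.5 N to start and 5 N fully down, and comes back up by itself.
- key_cross (a joint): Travel of the cross-shaped key, m: 0 up, 0.006 fully down; a spring key that takes 1.5 N to start and 5 N fully down, and comes back up by itself.
- key_square_top (a point): Centre of the top face of the square key (24 x 24), 65 above the table when up; the four keys stand in a 2 x 2 pattern, 56 apart, on a fixed control box 150 x 150 x 45 high right of the dryer; which shape is where varies.
- key_round_top (a point): Centre of the top face of the round key (26 across), 65 above the table when up; the four keys stand in a 2 x 2 pattern, 56 apart, on a fixed control box 150 x 150 x 45 high right of the dryer; which shape is where varies.
- key_bar_top (a point): Centre of the top face of the long bar key (12 x 38), 65 above the table when up; the four keys stand in a 2 x 2 pattern, 56 apart, on a fixed control box 150 x 150 x 45 high right of the dryer; which shape is where varies.
- key_cross_top (a point): Centre of the top face of the cross-shaped key (two 9 x 30 arms), 65 above the table when up; the four keys stand in a 2 x 2 pattern, 56 apart, on a fixed control box 150 x 150 x 45 high right of the dryer; which shape is where varies.
- big_ring: Bystander, loose: brass ring 110 across, 40 high. Origin at the centre of its underside.
- oil_can: Bystander, loose: yellow can 56 across, 110 high. Origin at the centre of its underside.
- jar: Bystander, loose: glass jar 70 across, 90 high. Origin at the centre of its underside.
- tub: Bystander, loose: clear cup 84 across, 75 high. Origin at the centre of its underside.
- screwdriver: Bystander, loose: screwdriver lying flat. Origin at the centre of its underside.
- vblock: Bystander, loose: steel V-block 50 x 36 x 34. Origin at the centre of its underside.
- spool: Bystander, loose: small brass spool 40 across, 30 high. Origin at the centre of its underside.
There are look-alikes about, which are no part of the job. Leave any purple look-alike of the head3 alone.

How it is judged:
On the way, in this order (a step that is already met when the one before it is completed fails the run):
1. the prop rod is up in its socket and alone holds the hood open, the robot off both (value of joint prop above 0.66 rad and value of joint hood between 1.19 and 1.31 rad and contact force between hood and prop above 0.3 N and contact force between the fingers and hood below 0.1 N and contact force between the fingers and prop below 0.1 N), for 0.5 s.
2. every speedometer head stands upright in a tray compartment, the hood still held open by the rod (value of joint prop above 0.66 rad and value of joint hood between 1.19 and 1.31 rad and z of head1 in the frame of dryer between 0.032 and 0.046 m and x of head1 in the frame of dryer between -0.088 and -0.01 m and y of head1 in the frame of dryer between -0.142 and 0.142 m and angle between each of head1, head2, head3, head4's own z axis and vertical below 0.15 rad and linear speed of each of head1, head2, head3, head4 below 0.03 m/s and z of head2 in the frame of dryer between 0.032 and 0.046 m and x of head2 in the frame of dryer between -0.088 and -0.01 m and y of head2 in the frame of dryer between -0.142 and 0.142 m and z of head3 in the frame of dryer between 0.032 and 0.046 m and x of head3 in the frame of dryer between -0.088 and -0.01 m and y of head3 in the frame of dryer between -0.142 and 0.142 m and z of head4 in the frame of dryer between 0.032 and 0.046 m and x of head4 in the frame of dryer between -0.088 and -0.01 m and y of head4 in the frame of dryer between -0.142 and 0.142 m and contact force between the fingers and head1 below 0.1 N and contact force between the fingers and head2 below 0.1 N and contact force between the fingers and head3 below 0.1 N and contact force between the fingers and head4 below 0.1 N), for 0.3 s.
3. the rod is folded down and the hood shut (value of joint hood below 0.04 rad and value of joint prop below 0.08 rad and z of head1 in the frame of dryer between 0.032 and 0.046 m and x of head1 in the frame of dryer between -0.088 and -0.01 m and y of head1 in the frame of dryer between -0.142 and 0.142 m and angle between each of head1, head2, head3, head4's own z axis and vertical below 0.15 rad and linear speed of each of head1, head2, head3, head4 below 0.03 m/s and z of head2 in the frame of dryer between 0.032 and 0.046 m and x of head2 in the frame of dryer between -0.088 and -0.01 m and y of head2 in the frame of dryer between -0.142 and 0.142 m and z of head3 in the frame of dryer between 0.032 and 0.046 m and x of head3 in the frame of dryer between -0.088 and -0.01 m and y of head3 in the frame of dryer between -0.142 and 0.142 m and z of head4 in the frame of dryer between 0.032 and 0.046 m and x of head4 in the frame of dryer between -0.088 and -0.01 m and y of head4 in the frame of dryer between -0.142 and 0.142 m), for 0.3 s.
4. the square key is pressed, the hood shut (value of joint key_square above 0.0045 m and value of joint hood below 0.04 rad and value of joint prop below 0.08 rad), for 0.02 s.
5. the round key is pressed, the hood shut (value of joint key_round above 0.0045 m and value of joint hood below 0.04 rad and value of joint prop below 0.08 rad), for 0.02 s.
6. the long bar key is pressed, the hood shut (value of joint key_bar above 0.0045 m and value of joint hood below 0.04 rad and value of joint prop below 0.08 rad), for 0.02 s.
At the end, for the whole second after the job is handed in: Every speedometer head stands upright (within 0.15 rad) and at rest on the floor of the dryer's tray, the prop rod is folded down (below 0.08 rad), the hood is shut (below 0.04 rad), all keys are back up (within 2 mm) (all of step 3 and value of joint each of key_square, key_round, key_bar, key_cross below 0.002 m); the robot touches nothing.
It fails at once if a key is pressed while the hood is open (value of joint hood above 0.1 rad and value of joint any of key_square, key_round, key_bar, key_cross above 0.003 m).
It fails at once if the cross-shaped key is pressed (value of joint key_cross above 0.003 m).
It fails at once if two keys are pressed at once (value of joint each of key_square, key_round above 0.003 m or value of joint each of key_square, key_bar above 0.003 m or value of joint each of key_round, key_bar above 0.003 m).
It fails at once if another thing on the bench is moved more than 8 cm (distance of any of big_ring, oil_can, jar, tub, screwdriver, vblock, spool from where it was at the start of the episode above 0.08 m).
Of head1, head2, head3, head4 only 2 to 3 are there at a start; the rules pass over those that are not, and their reading is None.
At some moment in a run one of head1, head2, head3, head4 may be knocked a few centimetres aside while the robot is not near it.
Once in a run the grip may slacken for a moment while it holds something.
It also fails if it takes over 210 s, if anything falls off the work surface, if the arm or the gripper's body presses on something with over 40 N, if the wrist force passes 120 N, or if a joint passes its speed limit or range.

## Working session

There is one attempt and no reset: what is moved stays moved. The work goes in short steps, Python scripts to look and compute and a tool call to move; the robot and the scene stay as the last step left them, time stands still between calls to the robot, and variables do not carry over. Pictures are saved under pics/ and viewed, about 12 in all and at most 16, crops included, and the job is handed in when it is done.

Besides the shell and the picture viewer there is one more tool, called after "Call:" by a JSON object that holds its "method" and its "body", one argument or row to a line. step_arm: Moves the arm, as the interface text tells. Its arguments: {"type":"object","properties":{"deltas":{"type":"array"},"fingers":{"type":"number"},"grip_force":{"type":"number"}},"required":["deltas"]}

```bash
mkdir -p pics; ls
cat > h.py <<'E'
import numpy as np, cv2, sys
from plant import robot, cams
from scipy.spatial.transform import Rotation as R
def K(p): return np.array([[p["fx"],0,p["cx"]],[0,p["fy"],p["cy"]],[0,0,1.]])
def D(p): return np.array([p["k1"],0,0,0.])
def ray(p,xy):
    n=cv2.undistortPoints(np.array([[xy]],float),K(p),D(p))[0,0]
    E=np.array(p["extrinsics"]); Rm=E[:3,:3]; t=E[:3,3]
    return -Rm.T@t, Rm.T@np.array([n[0],n[1],1])
def atz(p,xy,z):
    c,d=ray(p,xy); return c+d*(z-c[2])/d[2]
def proj(p,X):
    E=np.array(p["extrinsics"])
    return cv2.projectPoints(np.array(X,float).reshape(-1,1,3),cv2.Rodrigues(E[:3,:3])[0],E[:3,3],K(p),D(p))[0][:,0]
def tri(obs):
    A=np.zeros((3,3));b=np.zeros(3)
    for p,xy in obs:
        c,d=ray(p,xy); d=d/np.linalg.norm(d); M=np.eye(3)-np.outer(d,d); A+=M;b+=M@c
    return np.linalg.solve(A,b)
def save(p,name,crop=None,s=1):
    im=p["pixels"][...,::-1]
    if crop: im=im[crop[1]:crop[3],crop[0]:crop[2]]
    if s!=1: im=cv2.resize(im,None,fx=s,fy=s,interpolation=cv2.INTER_CUBIC)
    cv2.imwrite("pics/"+name+".png",im)
E
cat > a.py <<'E'
from h import *
s=robot.read_state(); print({k:np.round(v,3) for k,v in s.items()}, robot.hold_point_z)
names="dryer hood_handle prop_grip key_square_top key_round_top key_bar_top key_cross_top head1 big_ring oil_can jar tub screwdriver vblock spool".split()
hz=dict(key_square_top=.065,key_round_top=.065,key_bar_top=.065,key_cross_top=.065)
for c in ("scene","side"):
    p=cams.read_camera(c); save(p,c+"0")
    C,_=ray(p,[320,240]); print(c,"cam at",C.round(3))
    for n in names:
        for d in cams.pinpoint(p,n)[:6]:
            if d["score"]>.25: print(n,round(d["score"],2),np.round(d["xy"],1),atz(p,d["xy"],hz.get(n,0)).round(3))
E
python3 a.py
```

```text
pics
{'t': np.float64(0.0), 'q': array([-1.336,  0.131,  1.489,  0.   ,  1.523, -0.085]), 'dq': array([-0.   ,  0.   ,  0.   , -0.   , -0.001,  0.001]), 'joint_torque': array([-1.0000e-03, -5.5985e+01, -4.9176e+01,  7.7000e-02,  3.6000e-02,
       -0.0000e+00]), 'tool_pos': array([ 0.189, -0.569,  0.179]), 'orientation': array([-3.1, -0.5,  0. ]), 'force': array([-0.022,  0.173,  0.197]), 'wrist_torque': array([-0.006,  0.016,  0.007]), 'opening': np.float64(0.093)} 0.0188
scene cam at [ 1.347 -0.726  0.959]
dryer 0.59 [364.3 279.3] [0.598 0.05  0.   ]
hood_handle 0.8 [319.9 230.2] [0.371 0.098 0.   ]
prop_grip 0.85 [303.9 295.5] [ 0.545 -0.101  0.   ]
key_square_top 0.55 [252.4 324. ] [ 0.597 -0.282  0.065]
key_round_top 0.7 [239.6 309.7] [ 0.543 -0.278  0.065]
key_bar_top 0.53 [215.7 320.7] [ 0.538 -0.336  0.065]
key_cross_top 0.57 [230.2 338.5] [ 0.601 -0.34   0.065]
key_cross_top 0.46 [480.  229.2] [0.703 0.358 0.065]
key_cross_top 0.4 [320.3 232.1] [0.444 0.037 0.065]
head1 0.74 [270.5 250.7] [ 0.355 -0.06   0.   ]
head1 0.64 [403.9 209.2] [ 0.452  0.348 -0.   ]
big_ring 0.91 [1
[... 927 characters left out ...]
89.2 376.9] [0.453 0.343 0.   ]
head1 0.57 [376.  256.2] [ 0.409 -0.166  0.   ]
head1 0.31 [186.6 379.2] [0.669 0.445 0.   ]
big_ring 0.75 [425.8 208.2] [ 0.336 -0.484  0.   ]
oil_can 0.72 [311.2 220.9] [ 0.666 -0.256  0.   ]
oil_can 0.7 [341.5 362.8] [0.356 0.255 0.   ]
oil_can 0.58 [332.  207.4] [ 0.634 -0.359  0.   ]
jar 0.64 [188.9 379.7] [0.663 0.444 0.   ]
tub 0.84 [256.2 440.5] [0.444 0.517 0.   ]
tub 0.59 [355.9 199.9] [ 0.575 -0.437 -0.   ]
tub 0.33 [334.9 266.6] [ 0.505 -0.07  -0.   ]
screwdriver 0.46 [369.9 197.5] [ 0.535 -0.471  0.   ]
screwdriver 0.38 [425.1 212.1] [ 0.332 -0.46   0.   ]
vblock 0.7 [399.1 254. ] [ 0.348 -0.204  0.   ]
spool 0.91 [317.7 402.6] [0.363 0.38  0.   ]
```

View pics/scene0.png

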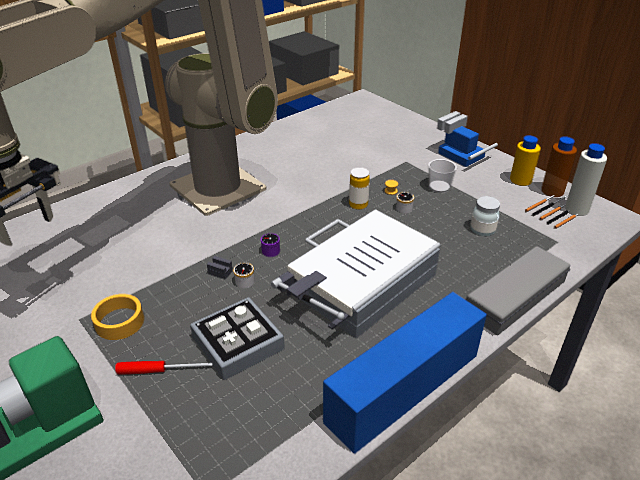

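View pics/side0.png

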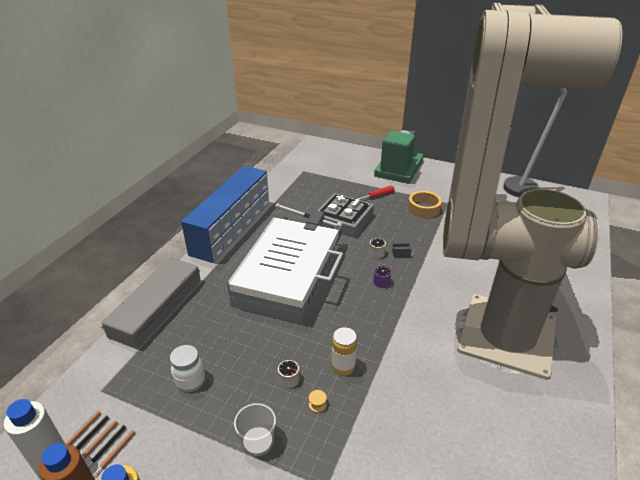

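The scene picture shows two real heads at (244,272) and (404,202), and a purple look-alike at (270,245). The keypad is at about (237,325) and the prop and socket side of the dryer is on its right. Next I'll fit the dryer pose and check it in an enlarged crop.

```bash
cat > b.py <<'E'
from h import *
from scipy.optimize import least_squares
P={c:cams.read_camera(c) for c in("scene","side")}
obs=[]
for c,p in P.items():
    for n,X in (("hood_handle",(-.14,0,.09)),("prop_grip",(0,-.2,.075))):
        for d in cams.pinpoint(p,n)[:1]: obs.append((p,d["xy"],X,n,c))
    m=cams.silhouettes(p,"hood_handle"); 
    if m: print(c,"hood sil",m[0]["score"],m[0]["xy"],m[0]["mask"].sum())
    hsv=cv2.cvtColor(p["pixels"],cv2.COLOR_RGB2HSV)
    w=((hsv[...,2]>215)&(hsv[...,1]<25)).astype(np.uint8)
    n,l,st,ce=cv2.connectedComponentsWithStats(w)
    i=1+np.argmax(st[1:,4]); cnt=cv2.findContours((l==i).astype(np.uint8),0,2)[0][0]
    print(c,"white",st[i],cv2.approxPolyDP(cv2.convexHull(cnt),5,True)[:,0].tolist())
def T(v,X): return R.from_euler("z",v[2]).apply(np.atleast_2d(X))+[v[0],v[1],0]
def f(v): return np.concatenate([proj(p,T(v,X))[0]-xy for p,xy,X,n,c in obs])
for o in obs: print(o[4],o[3],o[1])
v=least_squares(f,[.6,.03,0.1],loss="soft_l1").x; print(v,f(v).round(1))
for n in ("hood_handle","prop_grip"): print(n,tri([(o[0],o[1]) for o in obs if o[3]==n]))
ims=[]
for c,p in P.items():
    im=p["pixels"][...,::-1].copy(); im=cv2.resize(im,None,fx=2.5,fy=2.5,interpolation=cv2.INTER_CUBIC)
    for z,col in ((.085,(0,0,255)),(0,(0,255,0))):
        q=proj(p,T(v,[(-.1025,-.15,z),(.1025,-.15,z),(.1025,.15,z),(-.1025,.15,z)]))
        cv2.polylines(im,[(q*2.5).astype(int)],True,col,1)
    x,y=(190,195) if c=="scene" else (220,180)
    ims.append(im[int(y*2.5):int(y*2.5)+360,int(x*2.5):int(x*2.5)+640][:,:,:])
cv2.imwrite("pics/b1.png",cv2.resize(np.vstack(ims),(533,600)))
E
python3 b.py
```

```text
scene hood sil 0.8 [352.5, 261.0] 8117
scene white [ 288  210  151   98 6843] [[438, 243], [355, 307], [288, 265], [313, 234], [374, 210]]
side hood sil 0.59 [287.5, 261.0] 6619
side white [ 229  218  109   83 4888] [[275, 218], [337, 230], [322, 276], [301, 300], [229, 283]]
scene hood_handle [320.7, 232.4]
scene prop_grip [302.7, 293.7]
side hood_handle [334.2, 264.7]
side prop_grip [310.8, 220.1]
[0.60812161 0.03326414 0.08376395] [ 1.1 -1.3  0.2  9.2  1.2  0.2  0.4 -0.6]
hood_handle [0.47127686 0.01821271 0.08802321]
prop_grip [ 0.61541737 -0.15306417  0.08562509]
```

View pics/b1.png

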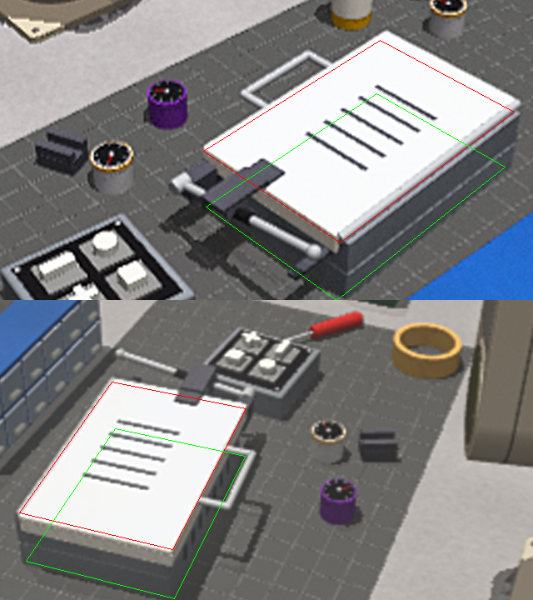

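The overlay fits in both views. The keys, in scene crop pixels, are round at the top (105,243), square (135,278), bar (60,265) and cross at the bottom (75,293), which agrees with the networks. I'll refine the fit with the plate corners and plan the approach to the handle.

```bash
cat > c.py <<'E'
from h import *
from scipy.optimize import least_squares
P={c:cams.read_camera(c) for c in("scene","side")}
C=dict(FL=(-.102,.157),FR=(-.102,-.157),RL=(.1,.157),RR=(.1,-.157))
o=[("scene","FL",374,210),("scene","FR",288,265),("scene","RL",438,243),("side","RR",275,218),("side","FR",337.5,230.5),("side","FL",303,300),("side","RL",229,283)]
g=[("scene",320.3,231.5,-.14,0,.09),("side",335.5,265,-.14,0,.09),("scene",303.5,296,0,-.2,.075),("side",310.5,219.5,0,-.2,.075)]
def T(v,X): return R.from_euler("z",v[2]).apply(np.atleast_2d(X))+[v[0],v[1],0]
def f(v): return np.concatenate([proj(P[c],T(v,(*C[k],v[3])))[0]-(x,y) for c,k,x,y in o]+[proj(P[c],T(v,X))[0]-(x,y) for c,x,y,*X in g])
r=least_squares(f,[.6,.03,.08,.09],loss="soft_l1"); print(r.x.round(4),f(r.x).reshape(-1,2).round(1).tolist())
E
cat >> h.py <<'E'
DR=None
def dry(X):
    return R.from_euler("z",DR[2]).apply(np.array(X,float))+[DR[0],DR[1],0]
def undry(X): return R.from_euler("z",-DR[2]).apply(np.array(X,float)-[DR[0],DR[1],0])
def plan(target,ydir):
    """offset in tool axes (cm) after roll, and roll, to reach target with tool y along world angle ydir (mod pi)"""
    s=robot.read_state(); Rm=R.from_rotvec(s["orientation"]).as_matrix()
    a=np.arctan2(Rm[1,1],Rm[0,1]); d=(ydir-a+np.pi/2)%np.pi-np.pi/2
    roll=-d; R2=Rm@R.from_euler("z",roll).as_matrix()
    dw=np.array(target)-s["tool_pos"]
    print("t",round(float(s["t"]),2),"tcp",s["tool_pos"].round(4),"q",s["q"].round(2),"F",s["force"].round(1),"op",round(float(s["opening"]),4))
    print(" roll",round(roll,4),"pre-roll tool off",(Rm.T@dw*100).round(2),"after-roll",(R2.T@dw*100).round(2))
E
python3 c.py
python3 - <<'E'
import h
h.DR=(.608,.033,.084)
h.plan(h.dry((-.14,0,.16)),.084)
E
```

```text
[0.606  0.0366 0.0943 0.0922] [[0.1, -0.2], [-1.7, 0.9], [-0.0, -0.0], [-0.1, -0.8], [1.3, -1.0], [-0.1, 0.5], [-0.0, 0.3], [1.6, -1.1], [0.3, 0.5], [0.6, 6.2], [0.2, 0.6]]
t 2.1 tcp [ 0.1886 -0.5696  0.18  ] q [-1.34  0.13  1.49 -0.    1.52 -0.09] F [-0.9 -0.2  0.8] op 0.093
 roll -1.335 pre-roll tool off [ 45.14 -47.29   2.  ] after-roll [56.53 32.84  2.  ]
```

```bash
sed -i 's/^DR=None/DR=(.606,.0366,.0943)/' h.py
python3 - <<'E'
import h
h.plan(h.dry((-.14,0,.17)),.0943)
E
```

```text
t 2.1 tcp [ 0.1886 -0.5696  0.18  ] q [-1.34  0.13  1.49 -0.    1.52 -0.09] F [-0.9 -0.2  0.8] op 0.093
 roll -1.3453 pre-roll tool off [ 45.03 -47.55   1.  ] after-roll [56.42 33.26  1.  ]
```

Call:
{"method": "step_arm", "body": {
  "deltas": [
    {"offset":[4,-4.2,0]},
    {"offset":[4.1,-4.3,0]},
    {"offset":[4.1,-4.3,0]},
    {"offset":[4.1,-4.3,0]},
    {"offset":[4.1,-4.3,0]},
    {"offset":[4.1,-4.3,0]},
    {"offset":[4.1,-4.3,0]},
    {"offset":[4.1,-4.35,0]},
    {"offset":[4.1,-4.4,0]},
    {"offset":[4.1,-4.4,0]},
    {"offset":[4.1,-4.4,0]},
    {"offset":[0,0,0],"roll":-0.165}
  ]
}}

```text
schema error: expected keys offset, roll
```

Call:
{"method": "step_arm", "body": {
  "deltas": [
    {"offset":[0,0,0],"roll":-0.17},
    {"offset":[0,0,0],"roll":-0.17},
    {"offset":[0,0,0],"roll":-0.17},
    {"offset":[0,0,0],"roll":-0.17},
    {"offset":[0,0,0],"roll":-0.17},
    {"offset":[0,0,0],"roll":-0.17},
    {"offset":[0,0,0],"roll":-0.16},
    {"offset":[0,0,0]},
    {"offset":[0,0,0]}
  ],
  "fingers": 3.0,
  "grip_force": 50
}}

```text
schema error: expected keys offset, roll
```

```bash
cat > w.py <<'E'
from h import *
plan(dry((-.14,0,.0712)),DR[2])
p=cams.read_camera("wrist"); save(p,sys.argv[1])
s=robot.read_state()
C,_=ray(p,[320,240]); print("cam",C.round(3),"TCP proj",proj(p,[s["tool_pos"]]).round(1))
for n,X in (("hood_handle",(-.14,0,.09)),("prop_grip",(0,-.2,.075))):
    for d in cams.pinpoint(p,n)[:2]: print(n,d["score"],np.round(d["xy"],1),"dryer",undry(atz(p,d["xy"],X[2])).round(4))
print("expected handle ends",proj(p,dry([(-.14,-.055,.09),(-.14,.055,.09),(-.102,-.157,.09),(-.102,.157,.09)])).round(0).tolist())
E
python3 w.py w1
```

```text
t 2.1 tcp [ 0.1886 -0.5696  0.18  ] q [-1.34  0.13  1.49 -0.    1.52 -0.09] F [-0.9 -0.2  0.8] op 0.093
 roll -1.3453 pre-roll tool off [ 45.03 -47.55  10.88] after-roll [56.42 33.26 10.88]
cam [ 0.255 -0.546  0.384] TCP proj [[323. 265.]]
expected handle ends [[-22.0, -113.0], [110.0, 57.0], [12.0, -201.0], [627.0, 491.0]]
```

View pics/w1.png

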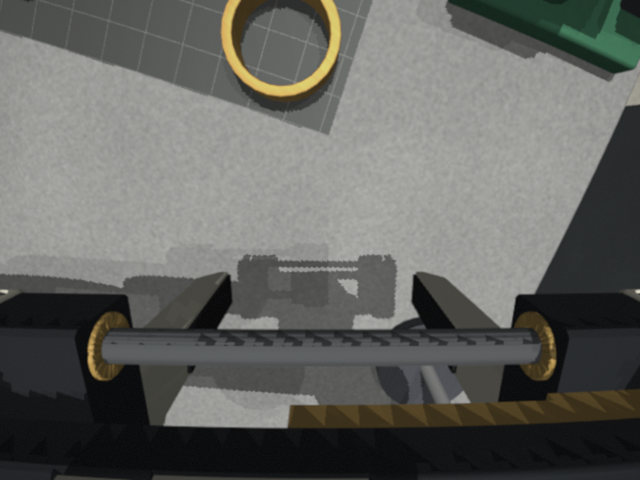

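The moves were refused because every row needs a roll. The wrist picture only shows the start pose, with the ring at (280,45). I'll resend them.

Call:
{"method": "step_arm", "body": {
  "deltas": [
    {"offset":[4,-4.2,0],"roll":0},
    {"offset":[4.1,-4.3,0],"roll":0},
    {"offset":[4.1,-4.3,0],"roll":0},
    {"offset":[4.1,-4.3,0],"roll":0},
    {"offset":[4.1,-4.3,0],"roll":0},
    {"offset":[4.1,-4.3,0],"roll":0},
    {"offset":[4.1,-4.3,0],"roll":0},
    {"offset":[4.1,-4.35,0],"roll":0},
    {"offset":[4.1,-4.4,0],"roll":0},
    {"offset":[4.1,-4.4,0],"roll":0},
    {"offset":[4.1,-4.4,0],"roll":0},
    {"offset":[0,0,0],"roll":-0.165}
  ]
}}

```text
t: 3.75
tool_pos: [0.4671, 0.0273, 0.18]
orientation: [-3.046, -0.764, -0.001]
force: [-0.7, -0.5, -0.1]
opening: 0.0931
```

Call:
{"method": "step_arm", "body": {
  "deltas": [
    {"offset":[0,0,0],"roll":-0.17},
    {"offset":[0,0,0],"roll":-0.17},
    {"offset":[0,0,0],"roll":-0.17},
    {"offset":[0,0,0],"roll":-0.17},
    {"offset":[0,0,0],"roll":-0.17},
    {"offset":[0,0,0],"roll":-0.17},
    {"offset":[0,0,0],"roll":-0.16},
    {"offset":[0,0,0],"roll":0},
    {"offset":[0,0,0],"roll":0}
  ],
  "fingers": 3.0,
  "grip_force": 50
}}

```text
t: 4.88
tool_pos: [0.4664, 0.0233, 0.1801]
orientation: [2.119, 2.319, 0.0]
force: [0.8, -0.1, 0.1]
opening: 0.03
```

```bash
python3 w.py w2
```

```text
t 4.88 tcp [0.4664 0.0233 0.1801] q [-0.06 -0.24  1.84  0.    1.54 -0.15] F [ 0.8 -0.1  0.1] op 0.03
 roll -0.0039 pre-roll tool off [1.000e-02 3.000e-02 1.089e+01] after-roll [1.000e-02 3.000e-02 1.089e+01]
cam [0.46  0.094 0.384] TCP proj [[320.9 266. ]]
hood_handle 0.86 [323.6 228.8] dryer [-0.1381  0.0027  0.09  ]
expected handle ends [[322.0, 291.0], [321.0, 168.0], [360.0, 385.0], [370.0, 34.0]]
```

View pics/w2.png

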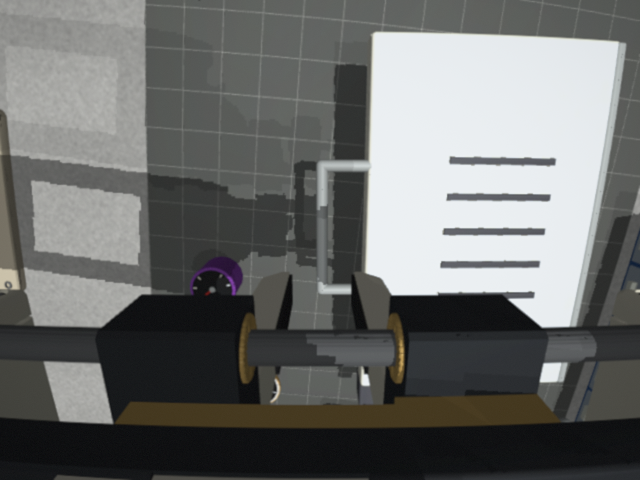

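The wrist picture shows the handle bar at x≈322, rows 165–290, and the hood corner at (372,33). The prediction was (370,34), so the pose fit is good to about 1 mm. I'll descend and pinch.

Call:
{"method": "step_arm", "body": {
  "deltas": [
    {"offset":[0,0.05,4],"roll":0},
    {"offset":[0,0,4],"roll":0},
    {"offset":[0,0,2.5],"roll":0},
    {"offset":[0,0,0.4],"roll":0},
    {"offset":[0,0,0],"roll":0}
  ]
}}

```text
t: 5.65
tool_pos: [0.4673, 0.0233, 0.0718]
orientation: [2.115, 2.322, 0.001]
force: [-0.4, -0.5, 0.7]
opening: 0.0298
```

Call:
{"method": "step_arm", "body": {
  "deltas": [
    {"offset":[0,0,0],"roll":0},
    {"offset":[0,0,0],"roll":0},
    {"offset":[0,0,0],"roll":0},
    {"offset":[0,0,0],"roll":0}
  ],
  "fingers": 0,
  "grip_force": 50
}}

```text
t: 6.15
tool_pos: [0.467, 0.0233, 0.0713]
orientation: [2.114, 2.323, 0.0]
force: [-0.5, 0.4, 0.4]
opening: 0.001
```

```bash
cat > arc.py <<'E'
from h import *
# incremental hood arc rows: tool y=+x dryer, z down. args: start, end, step
a,b,n=float(sys.argv[1]),float(sys.argv[2]),int(sys.argv[3])
s=robot.read_state(); g=undry(s["tool_pos"]); print(g.round(4),"op",s["opening"],"angle est",np.arctan2(g[2]+robot.hold_point_z-.09,.1-g[0]))
th=np.linspace(a,b,n+1); X=24*np.array([-np.cos(th),np.sin(th)]).T; d=np.diff(X,axis=0)
for t,(x,z) in zip(th[1:],d): print(round(t,3),"y %.2f z %.2f"%(x,-z))
E
python3 arc.py 0 1.5 60
```

```text
[-1.396e-01 -1.000e-04  7.130e-02] op 0.0009686175481068064 angle est 0.0003834859517695721
0.025 y 0.01 z -0.60
0.05 y 0.02 z -0.60
0.075 y 0.04 z -0.60
0.1 y 0.05 z -0.60
0.125 y 0.07 z -0.60
0.15 y 0.08 z -0.59
0.175 y 0.10 z -0.59
0.2 y 0.11 z -0.59
0.225 y 0.13 z -0.59
0.25 y 0.14 z -0.58
0.275 y 0.16 z -0.58
0.3 y 0.17 z -0.58
0.325 y 0.18 z -0.57
0.35 y 0.20 z -0.57
0.375 y 0.21 z -0.56
0.4 y 0.23 z -0.56
0.425 y 0.24 z -0.55
0.45 y 0.25 z -0.54
0.475 y 0.27 z -0.54
0.5 y 0.28 z -0.53
0.525 y 0.29 z -0.52
0.55 y 0.31 z -0.52
0.575 y 0.32 z -0.51
0.6 y 0.33 z -0.50
0.625 y 0.34 z -0.49
0.65 y 0.36 z -0.48
0.675 y 0.37 z -0.47
0.7 y 0.38 z -0.46
0.725 y 0.39 z -0.45
0.75 y 0.40 z -0.44
0.775 y 0.41 z -0.43
0.8 y 0.43 z -0.42
0.825 y 0.44 z -0.41
0.85 y 0.45 z -0.40
0.875 y 0.46 z -0.39
0.9 y 0.47 z -0.38
0.925 y 0.47 z -0.37
0.95 y 0.48 z -0.36
0.975 y 0.49 z -0.34
1.0 y 0.50 z -0.33
1.025 y 0.51 z -0.32
1.05 y 0.52 z -0.31
1.075 y 0.52 z -0.29
1.1 y 0.53 z -0.28
1.125 y 0.54 z -0.27
1.15 y 0.54 z -0.25
1.175 y 0.55 z -0.24
1.2 y 0.56 z -0.22
1.225 y 0.56 z -0.21
1.25 y 0.57 z -0.20
1.275 y 0.57 z -0.18
1.3 y 0.58 z -0.17
1.325 y 0.58 z -0.15
1.35 y 0.58 z -0.14
1.375 y 0.59 z -0.12
1.4 y 0.59 z -0.11
1.425 y 0.59 z -0.09
1.45 y 0.59 z -0.08
1.475 y 0.60 z -0.06
1.5 y 0.60 z -0.05
```

The fingers closed to 1 mm, so the bar is not between them. I'll look.

Run:
```python
from h import *
p=cams.read_camera("wrist"); a=p["pixels"][...,::-1][60:420,180:500]
q=cams.read_camera("side"); b=cv2.resize(q["pixels"][190:330,250:390][...,::-1],(360,360),interpolation=cv2.INTER_CUBIC)
cv2.imwrite("pics/w3.png",np.hstack([a,b]))
for pp in (p,q): print([(round(d["score"],2),np.round(d["xy"],1)) for d in cams.pinpoint(pp,"hood_handle")[:2]])
print(robot.read_state()["opening"])
```

```text
[(0.82, array([322.7, 272.4]))]
[(0.73, array([338.4, 265.2])), (0.55, array([319.9, 402.4]))]
0.00013966134448722663
```

View pics/w3.png

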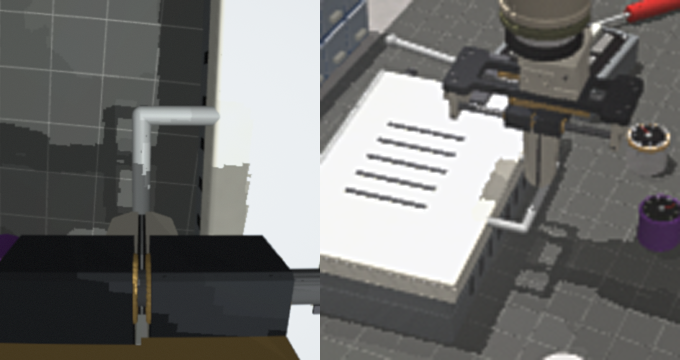

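Run:
```python
from h import *
p=cams.read_camera("wrist")
for z in (.05,.06,.07,.08,.09): print(z,proj(p,dry([(-.14,.055,z),(-.102,.055,z),(-.102,.157,.09)])).round(1).tolist())
print("tcp",proj(p,[robot.read_state()["tool_pos"]]).round(1), "cam",ray(p,[320,240]))
print(p["extrinsics"])
g=cv2.cvtColor(p["pixels"],cv2.COLOR_RGB2GRAY)
print(g[150:190:3,312:336])
```

```text
0.05 [[320.7, 173.5], [380.0, 173.6], [401.0, -37.3]]
0.06 [[320.6, 174.6], [382.7, 174.8], [401.0, -37.3]]
0.07 [[320.6, 175.9], [385.6, 176.0], [401.0, -37.3]]
0.08 [[320.5, 177.3], [388.8, 177.4], [401.0, -37.3]]
0.09 [[320.5, 178.8], [392.4, 179.0], [401.0, -37.3]]
tcp [[320.9 266. ]] cam (array([0.46054199, 0.09385258, 0.27498479]), array([ 0.01971067, -0.255717  , -0.96656845]))
[[ 9.95527022e-01  9.44755091e-02 -5.71628497e-04 -4.67191577e-01]
 [ 9.15630754e-02 -9.63311053e-01  2.52285591e-01 -2.11341132e-02]
 [ 2.32841536e-02 -2.51209463e-01 -9.67652652e-01  2.78943091e-01]
 [ 0.00000000e+00  0.00000000e+00  0.00000000e+00  1.00000000e+00]]
[[ 88  87  88  88  89  88  89  87  87  88  88  88  88  88  87  89  89  88
   88  88  89 101 113  98]
 [ 87  87  87  88  88  89  88  88  89  88  88  88  88  87  88  88  89  88
   88  88  92 104 112  96]
 [ 87  88  88  88  88  88  88  88  88  88  89  88  89  88  88  87  89  89
   88  89  95 108 107  93]
 [ 89  88  87  88  88  88  88  89  87  88  88  89  89  88  88  88  88  87
   88  89  99 111 100  89]
 [ 96  96  96  96  94  89  88  87  87  
[... 271 characters left out ...]
80 107 128 142 155 166 173 178 182 186 187 187 187 187 187 188 188
  187 188 186 188 187 187]
 [ 74 102 124 139 150 161 168 178 194 201 204 206 206 205 206 205 206 205
  206 205 206 206 206 206]
 [ 75 103 124 142 155 164 170 179 195 205 208 206 202 200 201 201 201 202
  201 201 201 202 202 201]
 [ 91 104 125 141 155 165 170 176 184 193 196 196 187 177 169 167 171 174
  172 173 173 173 173 173]
 [ 91 105 125 141 155 165 171 175 180 187 190 190 183 176 167 161 150 137
  128 127 126 127 127 126]
 [ 90 104 125 142 155 165 169 175 181 187 191 190 183 175 168 162 154 140
  121  98  88  86  87  87]
 [ 96 105 125 142 156 165 170 175 180 187 190 188 183 174 169 162 154 140
  117  91  86  89  89  89]]
```

Run:
```python
from h import *
p=cams.read_camera("side"); w=cams.read_camera("wrist")
for z in (.04,.05,.06,.07,.08,.09,.1): print(z,proj(p,dry([(-.14,.055,z),(-.102,.055,z)])).round(1).tolist())
print("tcp",proj(p,[robot.read_state()["tool_pos"]]).round(1))
a=cv2.resize(p["pixels"][225:300,290:390][...,::-1],(640,480),interpolation=cv2.INTER_CUBIC)
b=cv2.resize(w["pixels"][200:350,270:370][...,::-1],(320,480),interpolation=cv2.INTER_CUBIC)
cv2.imwrite("pics/w4.png",np.hstack([a,b])[:,:800] if 0 else cv2.resize(np.hstack([a,b]),(800,400)))
```

```text
0.04 [[329.5, 292.4], [316.0, 289.3]]
0.05 [[329.5, 289.6], [316.0, 286.6]]
0.06 [[329.6, 286.8], [316.0, 283.8]]
0.07 [[329.6, 284.0], [316.0, 281.0]]
0.08 [[329.7, 281.2], [315.9, 278.2]]
0.09 [[329.8, 278.4], [315.9, 275.3]]
0.1 [[329.8, 275.5], [315.9, 272.5]]
tcp [[335.6 270.8]]
```

View pics/w4.png

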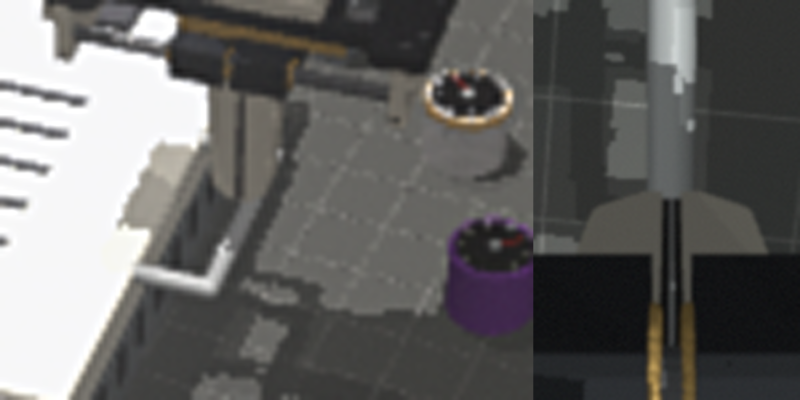

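The side crop shows the closed fingertips ending near (250,195), apparently above the bar, although the state puts the TCP at 0.071. Force is about 0. I'll reopen, go 2 cm deeper (the body stays clear) and close again.

Call:
{"method": "step_arm", "body": {
  "deltas": [
    {"offset":[0,0,0],"roll":0},
    {"offset":[0,0,0],"roll":0},
    {"offset":[0,0,0],"roll":0},
    {"offset":[0,0,0.5],"roll":0},
    {"offset":[0,0,0.5],"roll":0},
    {"offset":[0,0,0.5],"roll":0},
    {"offset":[0,0,0.5],"roll":0},
    {"offset":[0,0,0],"roll":0}
  ],
  "fingers": 3.0
}}

```text
t: 7.5
tool_pos: [0.4663, 0.0234, 0.0504]
orientation: [-2.114, -2.323, 0.001]
force: [0.1, 0.5, 0.1]
opening: 0.03
```

Call:
{"method": "step_arm", "body": {
  "deltas": [
    {"offset":[0,0,0],"roll":0},
    {"offset":[0,0,0],"roll":0},
    {"offset":[0,0,0],"roll":0},
    {"offset":[0,0,0],"roll":0}
  ],
  "fingers": 0,
  "grip_force": 50
}}

```text
t: 8.0
tool_pos: [0.4666, 0.0233, 0.0513]
orientation: [-2.114, -2.323, 0.001]
force: [-4.6, 0.1, 5.6]
opening: 0.0079
```

The fingers now close on something 8 mm thick, so they are catching the upper part of the bar. The real tips therefore sit about 3–4 cm higher than reported relative to the bar. I'll go 2 cm deeper and grip again.

Call:
{"method": "step_arm", "body": {
  "deltas": [
    {"offset":[0,0,0],"roll":0},
    {"offset":[0,0,0],"roll":0},
    {"offset":[0,0,0],"roll":0},
    {"offset":[0,0,0.5],"roll":0},
    {"offset":[0,0,0.5],"roll":0},
    {"offset":[0,0,0.5],"roll":0},
    {"offset":[0,0,0.5],"roll":0},
    {"offset":[0,0,0],"roll":0}
  ],
  "fingers": 3.0
}}

```text
t: 9.0
tool_pos: [0.4663, 0.0233, 0.0304]
orientation: [-2.114, -2.323, 0.001]
force: [0.0, 0.3, -0.1]
opening: 0.03
```

Call:
{"method": "step_arm", "body": {
  "deltas": [
    {"offset":[0,0,0],"roll":0},
    {"offset":[0,0,0],"roll":0},
    {"offset":[0,0,0],"roll":0},
    {"offset":[0,0,0],"roll":0}
  ],
  "fingers": 0,
  "grip_force": 50
}}

```text
t: 9.5
tool_pos: [0.4666, 0.0233, 0.0312]
orientation: [-2.114, -2.323, 0.001]
force: [-3.9, 0.4, 4.9]
opening: 0.0088
```

Run:
```python
from h import *
p=cams.read_camera("side"); q=cams.read_camera("scene"); s=robot.read_state()
t=s["tool_pos"]
print(s["opening"],"tcp side",proj(p,[t,t+[0,0,.03]]).round(1).tolist(),"scene",proj(q,[t,t+[0,0,.03]]).round(1).tolist())
a=cv2.resize(p["pixels"][225:300,290:390][...,::-1],(533,400),interpolation=cv2.INTER_CUBIC)
b=cv2.resize(q["pixels"][195:270,270:320][...,::-1],(267,400),interpolation=cv2.INTER_CUBIC)
cv2.imwrite("pics/w5.png",np.hstack([a,b]))
```

```text
0.008586394401618647 tcp side [[335.3, 281.7], [335.6, 273.5]] scene [[321.8, 248.8], [321.8, 239.5]]
```

View pics/w5.png

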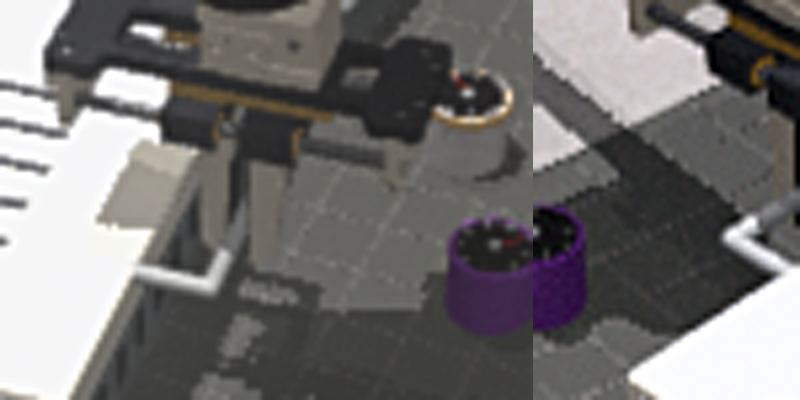

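The fingers now straddle the bar, visible at about (240,230) in the left crop, and hold it at 9 mm. The true fingertips are about 28 mm above the reported TCP, and I'll allow for that from here on. I'm lifting the hood along its arc.

Call:
{"method": "step_arm", "body": {
  "deltas": [
    {"offset":[0,0.01,-0.6],"roll":0},
    {"offset":[0,0.02,-0.6],"roll":0},
    {"offset":[0,0.04,-0.6],"roll":0},
    {"offset":[0,0.05,-0.6],"roll":0},
    {"offset":[0,0.07,-0.6],"roll":0},
    {"offset":[0,0.08,-0.59],"roll":0},
    {"offset":[0,0.1,-0.59],"roll":0},
    {"offset":[0,0.11,-0.59],"roll":0},
    {"offset":[0,0.13,-0.59],"roll":0},
    {"offset":[0,0.14,-0.58],"roll":0},
    {"offset":[0,0.16,-0.58],"roll":0},
    {"offset":[0,0.17,-0.58],"roll":0}
  ]
}}

```text
t: 11.1
tool_pos: [0.4768, 0.0242, 0.102]
orientation: [-2.114, -2.322, 0.002]
force: [-3.7, -3.5, -10.0]
opening: 0.0086
```

Call:
{"method": "step_arm", "body": {
  "deltas": [
    {"offset":[0,0.18,-0.57],"roll":0},
    {"offset":[0,0.2,-0.57],"roll":0},
    {"offset":[0,0.21,-0.56],"roll":0},
    {"offset":[0,0.23,-0.56],"roll":0},
    {"offset":[0,0.24,-0.55],"roll":0},
    {"offset":[0,0.25,-0.54],"roll":0},
    {"offset":[0,0.27,-0.54],"roll":0},
    {"offset":[0,0.28,-0.53],"roll":0},
    {"offset":[0,0.29,-0.52],"roll":0},
    {"offset":[0,0.31,-0.52],"roll":0},
    {"offset":[0,0.32,-0.51],"roll":0},
    {"offset":[0,0.33,-0.5],"roll":0}
  ]
}}

```text
t: 12.6
tool_pos: [0.5064, 0.0269, 0.1668]
orientation: [-2.113, -2.321, 0.006]
force: [-11.9, -4.8, -6.3]
opening: 0.0086
```

Call:
{"method": "step_arm", "body": {
  "deltas": [
    {"offset":[0,0.34,-0.49],"roll":0},
    {"offset":[0,0.36,-0.48],"roll":0},
    {"offset":[0,0.37,-0.47],"roll":0},
    {"offset":[0,0.38,-0.46],"roll":0},
    {"offset":[0,0.39,-0.45],"roll":0},
    {"offset":[0,0.4,-0.44],"roll":0},
    {"offset":[0,0.41,-0.43],"roll":0},
    {"offset":[0,0.43,-0.42],"roll":0},
    {"offset":[0,0.44,-0.41],"roll":0},
    {"offset":[0,0.45,-0.4],"roll":0},
    {"offset":[0,0.46,-0.39],"roll":0},
    {"offset":[0,0.47,-0.38],"roll":0}
  ]
}}

```text
t: 14.1
tool_pos: [0.5547, 0.0314, 0.222]
orientation: [-2.113, -2.321, 0.006]
force: [-24.1, -4.1, 12.9]
opening: 0.0082
```

Call:
{"method": "step_arm", "body": {
  "deltas": [
    {"offset":[0,0.47,-0.37],"roll":0},
    {"offset":[0,0.48,-0.36],"roll":0},
    {"offset":[0,0.49,-0.34],"roll":0},
    {"offset":[0,0.5,-0.33],"roll":0},
    {"offset":[0,0.51,-0.32],"roll":0},
    {"offset":[0,0.52,-0.31],"roll":0},
    {"offset":[0,0.52,-0.29],"roll":0},
    {"offset":[0,0.53,-0.28],"roll":0},
    {"offset":[0,0.54,-0.27],"roll":0},
    {"offset":[0,0.54,-0.25],"roll":0},
    {"offset":[0,0.55,-0.24],"roll":0},
    {"offset":[0,0.56,-0.22],"roll":0}
  ]
}}

```text
t: 15.6
tool_pos: [0.6189, 0.0372, 0.2605]
orientation: [2.113, 2.321, 0.002]
force: [-17.6, -4.6, 14.7]
opening: 0.0084
```

Run:
```python
from h import *
s=robot.read_state(); g=undry(s["tool_pos"]); print(g.round(4), s["opening"], s["force"])
th=1.2; print("expected x %.4f z %.4f"%(.1-.24*np.cos(th), .0312+.24*np.sin(th)))
```

```text
[ 0.0129 -0.0006  0.2605] 0.008371393045927707 [-17.55235816  -4.64081921  14.70912071]
expected x 0.0130 z 0.2549
```

Call:
{"method": "step_arm", "body": {
  "deltas": [
    {"offset":[0,0.56,-0.31],"roll":0},
    {"offset":[0,0.57,-0.3],"roll":0},
    {"offset":[0,0.57,-0.28],"roll":0},
    {"offset":[0,0.58,-0.27],"roll":0},
    {"offset":[0,0.58,-0.25],"roll":0},
    {"offset":[0,0.58,-0.24],"roll":0},
    {"offset":[0,0.59,-0.12],"roll":0},
    {"offset":[0,0.59,-0.11],"roll":0},
    {"offset":[0,0.59,-0.09],"roll":0},
    {"offset":[0,0.59,-0.08],"roll":0}
  ]
}}

```text
t: 16.85
tool_pos: [0.6761, 0.0423, 0.2763]
orientation: [-2.115, -2.322, 0.003]
force: [-9.0, -5.7, -4.4]
opening: 0.0083
```

Run:
```python
from h import *
s=robot.read_state(); g=undry(s["tool_pos"]); print(g.round(4), s["opening"], s["force"])
p=cams.read_camera("scene"); 
save(p,"s2",(230,60,470,330),2)
```

```text
[ 0.0704 -0.0009  0.2763] 0.008331379070834042 [-8.9962902  -5.66424057 -4.39411069]
```

View pics/s2.png

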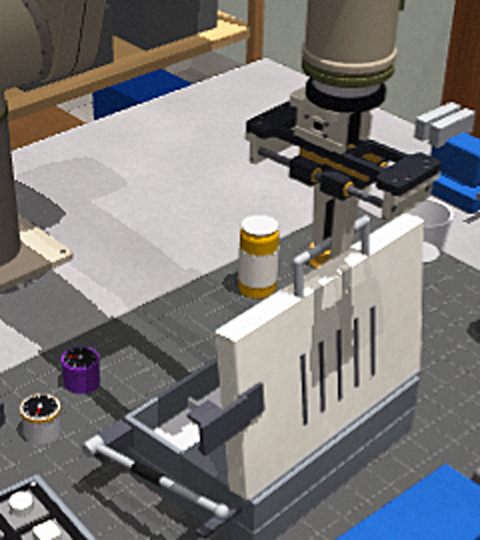

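The hood is nearly vertical and the fingers hold its bar (at about (335,235) in the crop). I'll push gently to the stop.

Call:
{"method": "step_arm", "body": {
  "deltas": [
    {"offset":[0,0.5,-0.06],"roll":0},
    {"offset":[0,0.5,-0.05],"roll":0},
    {"offset":[0,0.4,-0.03],"roll":0},
    {"offset":[0,0,0],"roll":0},
    {"offset":[0,0,0],"roll":0}
  ]
}}

```text
t: 17.52
tool_pos: [0.6915, 0.0437, 0.2779]
orientation: [2.114, 2.321, 0.001]
force: [-1.0, -5.5, -5.3]
opening: 0.0087
```

Run:
```python
from h import *
s=robot.read_state(); g=undry(s["tool_pos"]); print(g.round(4), s["force"])
plan(dry((0,-.2,.032)),DR[2]+np.pi/2)
a=.09
```

```text
[ 0.0858 -0.001   0.2779] [-0.96713849 -5.46545156 -5.34241314]
t 17.52 tcp [0.6915 0.0437 0.2779] q [-0.01  0.37  1.03 -0.    1.74 -0.1 ] F [-1.  -5.5 -5.3] op 0.0087
 roll 1.5698 pre-roll tool off [-19.89  -8.6   24.6 ] after-roll [-8.62 19.88 24.6 ]
```

Call:
{"method": "step_arm", "body": {
  "deltas": [
    {"offset":[0,0,0],"roll":0},
    {"offset":[0,0,-1],"roll":0},
    {"offset":[0,0,-5],"roll":0},
    {"offset":[0,-0.5,-5],"roll":0},
    {"offset":[-5,-2.5,0],"roll":0},
    {"offset":[-5,-2.5,0],"roll":0},
    {"offset":[-5,-2,0],"roll":0},
    {"offset":[-4.9,-1.1,0],"roll":0},
    {"offset":[0,0,1],"roll":-0.175},
    {"offset":[0,0,1],"roll":-0.175},
    {"offset":[0,0,1],"roll":-0.175},
    {"offset":[0,0,2],"roll":-0.175}
  ],
  "fingers": 3.4
}}

```text
t: 19.02
tool_pos: [0.6251, -0.1616, 0.3396]
orientation: [1.179, 2.906, 0.002]
force: [0.3, -0.2, -0.3]
opening: 0.0347
```

Call:
{"method": "step_arm", "body": {
  "deltas": [
    {"offset":[0,0,3],"roll":-0.175},
    {"offset":[0,0,3],"roll":-0.175},
    {"offset":[0,0,3],"roll":-0.175},
    {"offset":[0,0,4],"roll":-0.175},
    {"offset":[0,0,4],"roll":-0.17},
    {"offset":[0,0,0],"roll":0}
  ]
}}

```text
t: 19.77
tool_pos: [0.6224, -0.1607, 0.1642]
orientation: [0.145, -3.134, -0.004]
force: [-0.2, -0.1, -0.1]
opening: 0.034
```

Run:
```python
from h import *
s=robot.read_state(); print(undry(s["tool_pos"]).round(4))
plan(dry((0,-.2,.032)),DR[2]+np.pi/2)
p=cams.read_camera("wrist")
for d in cams.pinpoint(p,"prop_grip")[:1]: print(d["score"],d["xy"],undry(atz(p,d["xy"],.075)).round(4))
a=p["pixels"][...,::-1]
q=cams.read_camera("scene"); b=q["pixels"][...,::-1]
cv2.imwrite("pics/w6.png",np.hstack([cv2.resize(a,(400,300)),cv2.resize(b[150:330,230:470],(400,300))]))
```

```text
[-0.0023 -0.198   0.1642]
t 19.77 tcp [ 0.6224 -0.1607  0.1642] q [-0.33  0.26  1.37  0.    1.52 -2.  ] F [-0.2 -0.1 -0.1] op 0.034
 roll -0.0017 pre-roll tool off [-0.28 -0.24 13.22] after-roll [-0.28 -0.24 13.22]
0.86 [317.5, 231.5] [-0.002 -0.2    0.075]
```

View pics/w6.png

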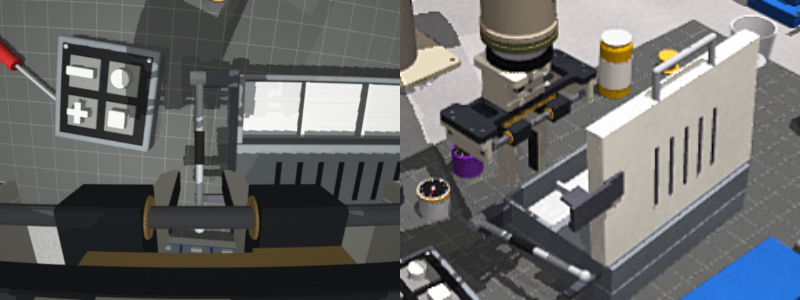

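The wrist view shows the sleeve at about (199,148), with the network putting it at dryer (-2,-200), and the hood up. I'll descend, pinch the sleeve and swing the rod up.

Call:
{"method": "step_arm", "body": {
  "deltas": [
    {"offset":[-0.1,-0.2,5],"roll":0},
    {"offset":[0,0,5],"roll":0},
    {"offset":[0,0,3.2],"roll":0},
    {"offset":[0,0,0],"roll":0}
  ]
}}

```text
t: 20.42
tool_pos: [0.6244, -0.1633, 0.034]
orientation: [0.143, -3.136, -0.002]
force: [-0.7, 0.1, 1.2]
opening: 0.0339
```

Call:
{"method": "step_arm", "body": {
  "deltas": [
    {"offset":[0,0,0],"roll":0},
    {"offset":[0,0,0],"roll":0},
    {"offset":[0,0,0],"roll":0}
  ],
  "fingers": 0.5,
  "grip_force": 25
}}

```text
t: 20.8
tool_pos: [0.6272, -0.1622, 0.037]
orientation: [-0.146, 3.134, 0.002]
force: [2.3, 6.8, 1.5]
opening: 0.0119
```

Call:
{"method": "step_arm", "body": {
  "deltas": [
    {"offset":[0.02,0,-0.66],"roll":0},
    {"offset":[0.07,0,-0.65],"roll":0},
    {"offset":[0.12,0,-0.65],"roll":0},
    {"offset":[0.17,0,-0.64],"roll":0},
    {"offset":[0.21,0,-0.62],"roll":0},
    {"offset":[0.26,0,-0.6],"roll":0},
    {"offset":[0.3,0,-0.58],"roll":0},
    {"offset":[0.34,0,-0.56],"roll":0},
    {"offset":[0.38,0,-0.53],"roll":0},
    {"offset":[0.42,0,-0.5],"roll":0},
    {"offset":[0.1,0,-0.1],"roll":0}
  ]
}}

```text
t: 22.18
tool_pos: [0.6007, -0.1645, 0.0928]
orientation: [0.146, -3.137, -0.004]
force: [13.7, 3.9, -25.8]
opening: 0.0118
```

Call:
{"method": "step_arm", "body": {
  "deltas": [
    {"offset":[-0.1,0,0.2],"roll":0},
    {"offset":[0,0,0],"roll":0},
    {"offset":[0,0,0],"roll":0},
    {"offset":[0,0,-3],"roll":0},
    {"offset":[0,0,-5],"roll":0},
    {"offset":[0,0,-5],"roll":0},
    {"offset":[5,0,0],"roll":0},
    {"offset":[5,0,0],"roll":0},
    {"offset":[5,0,0],"roll":0},
    {"offset":[0,0,0],"roll":0}
  ],
  "fingers": 3.4
}}

```text
t: 23.42
tool_pos: [0.4507, -0.1802, 0.2242]
orientation: [-0.143, 3.138, -0.002]
force: [0.8, -0.4, 0.4]
opening: 0.0338
```

```bash
cat > hd.py <<'E'
from h import *
P={c:cams.read_camera(c) for c in sys.argv[1:]}
O={}
for c,p in P.items():
    for d in cams.pinpoint(p,"head1")[:6]:
        if d["score"]>.2:
            x,y=[int(v) for v in d["xy"]]; 
            print(c,round(d["score"],2),np.round(d["xy"],1),atz(p,d["xy"],0).round(4))
    for d in cams.silhouettes(p,"head1")[:6]:
        if d["score"]>.2:
            m=d["mask"]; print(c," sil",round(d["score"],2),np.round(d["xy"],1),m.sum(),"rgb",p["pixels"][m].mean(0).round(0),"at z.021",atz(p,d["xy"],.021).round(4))
s=robot.read_state(); print(s["t"],s["tool_pos"])
E
python3 hd.py scene side
python3 - <<'E'
from h import *
p=cams.read_camera("scene")
d=cams.pinpoint(p,"prop_grip")[0]; print(d,"expect up",proj(p,dry([(-.022,-.2,.134),(0,-.2,.075)])))
E
```

```text
scene 0.64 [270.1 248.9] [ 0.3483 -0.0558 -0.    ]
scene  sil 0.96 [267.9 243.3] 396 rgb [61. 32. 76.] at z.021 [ 0.3475 -0.0609  0.021 ]
scene  sil 0.83 [251.6 267.7] 445 rgb [100.  93.  87.] at z.021 [ 0.4004 -0.15    0.021 ]
side 0.88 [290.2 377.4] [0.4499 0.343  0.    ]
side 0.74 [373.7 259.4] [ 0.4109 -0.1483 -0.    ]
side 0.74 [189.4 380. ] [0.6616 0.4441 0.    ]
side 0.58 [382.5 282.4] [ 0.3547 -0.0603  0.    ]
side  sil 0.81 [290.1 372.7] 483 rgb [108. 101.  95.] at z.021 [0.4482 0.3453 0.021 ]
side  sil 0.68 [375.1 254. ] 328 rgb [104.  98.  93.] at z.021 [ 0.4084 -0.1492  0.021 ]
side  sil 0.56 [383.8 276. ] 315 rgb [71. 50. 78.] at z.021 [ 0.354  -0.0646  0.021 ]
23.725 [ 0.4539003  -0.17975482  0.22374197]
{'xy': [296.3, 277.0], 'score': 0.65} expect up [[296.36618548 277.31254432]
 [304.13515762 302.17518487]]
```

The rod is up: the sleeve is at pixel (296,277), exactly as predicted. Head A was knocked to about (0.404,-0.149). I'll open the fingers, hover over it and refine with the wrist camera.

Call:
{"method": "step_arm", "body": {
  "deltas": [
    {"offset":[4,2.5,2],"roll":0},
    {"offset":[1,0.9,3],"roll":0},
    {"offset":[0,0,0],"roll":0},
    {"offset":[0,0,0],"roll":0}
  ],
  "fingers": 7.5,
  "grip_force": 25
}}

```text
t: 24.32
tool_pos: [0.401, -0.151, 0.1748]
orientation: [-0.147, 3.137, -0.001]
force: [-0.9, -0.5, 1.2]
opening: 0.0689
```

```bash
cat > wh.py <<'E'
from h import *
p=cams.read_camera("wrist"); s=robot.read_state()
z0=float(sys.argv[1]) if len(sys.argv)>1 else 0
for d in cams.pinpoint(p,"head1")[:3]: print("pin",round(d["score"],2),np.round(d["xy"],1),atz(p,d["xy"],z0).round(4))
for d in cams.silhouettes(p,"head1")[:3]:
    m=d["mask"]; print("sil",round(d["score"],2),np.round(d["xy"],1),m.sum(),"rgb",p["pixels"][m].mean(0).round(0),atz(p,d["xy"],z0+.03).round(4))
    ys,xs=np.nonzero(m); print("  bbox",xs.min(),xs.max(),ys.min(),ys.max())
save(p,sys.argv[2])
t=s["tool_pos"]; print(t.round(4),s["opening"],s["force"].round(1),"t",s["t"])
E
python3 wh.py 0 wA
```

```text
pin 0.79 [314.3 215. ] [ 0.4042 -0.1576  0.    ]
pin 0.78 [403.9 180.5] [ 0.3571 -0.0643  0.    ]
sil 0.95 [411.3 182.3] 2253 rgb [ 98.  77. 107.] [ 0.3561 -0.0639  0.03  ]
  bbox 386 441 159 209
sil 0.89 [316.4 218.7] 2019 rgb [137. 134. 131.] [ 0.402 -0.155  0.03 ]
  bbox 290 339 194 246
[ 0.4013 -0.1512  0.1751] 0.0727787679736585 [ 2.1 -0.2  0.8] t 24.375
```

View pics/wA.png

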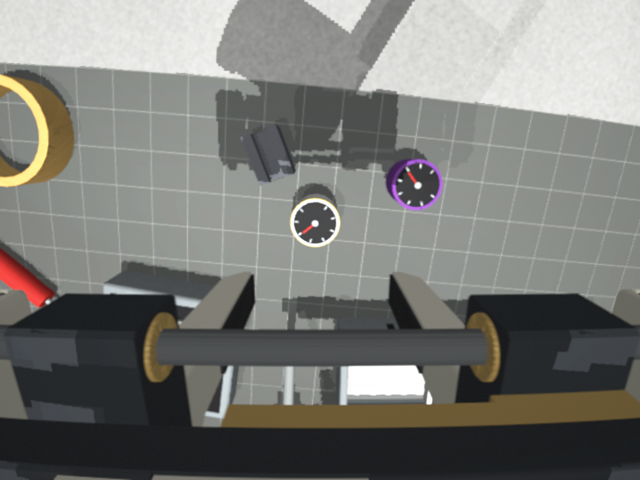

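The head with the white/brass rim is at (315,222), the purple look-alike at (415,185) and the V-block at (270,152). I'm taking the brass-rimmed one.

Run:
```python
from h import *
p=cams.read_camera("wrist"); X=atz(p,[315,222],.042); print(X)
X[2]=-.009; plan(X,DR[2]+np.pi/2)
```

```text
[ 0.40340031 -0.15634729  0.042     ]
t 24.52 tcp [ 0.401  -0.1511  0.1747] q [-0.48 -0.35  1.94 -0.    1.55 -2.14] F [-0.9  1.3  0.5] op 0.0748
 roll -0.0012 pre-roll tool off [-0.16 -0.52 18.38] after-roll [-0.16 -0.52 18.38]
```

Call:
{"method": "step_arm", "body": {
  "deltas": [
    {"offset":[-0.2,-0.5,4],"roll":0},
    {"offset":[0,0,5],"roll":0},
    {"offset":[0,0,5],"roll":0},
    {"offset":[0,0,3],"roll":0},
    {"offset":[0,0,1.4],"roll":0},
    {"offset":[0,0,0],"roll":0}
  ]
}}

```text
t: 25.28
tool_pos: [0.4024, -0.1553, -0.0105]
orientation: [0.146, -3.137, -0.001]
force: [0.3, 0.3, -0.2]
opening: 0.0749
```

Call:
{"method": "step_arm", "body": {
  "deltas": [
    {"offset":[0,0,0],"roll":0},
    {"offset":[0,0,0],"roll":0},
    {"offset":[0,0,0],"roll":0},
    {"offset":[0,0,0],"roll":0}
  ],
  "fingers": 3.5,
  "grip_force": 30
}}

```text
t: 25.78
tool_pos: [0.4032, -0.1558, -0.0096]
orientation: [-0.146, 3.137, -0.002]
force: [-1.0, -0.7, 5.1]
opening: 0.0474
```

Call:
{"method": "step_arm", "body": {
  "deltas": [
    {"offset":[0,0,-2],"roll":0},
    {"offset":[0,0,-4],"roll":0},
    {"offset":[0,0,-5],"roll":0},
    {"offset":[0,0,-4],"roll":0},
    {"offset":[0,0,0],"roll":0}
  ]
}}

```text
t: 26.4
tool_pos: [0.4046, -0.1564, 0.1431]
orientation: [-0.146, 3.133, -0.005]
force: [0.9, 0.1, -1.7]
opening: 0.0474
```

Run:
```python
from h import *
plan(dry((-.049,0,.14)),DR[2]+np.pi/2)
p=cams.read_camera("scene"); 
for d in cams.pinpoint(p,"hood_handle")[:1]: print(d, [ (t,proj(p,dry([(.1-.24*np.cos(t),0,.09+.24*np.sin(t))])).round(1).tolist()) for t in (1.2,1.25,1.3,1.4,1.5)])
```

```text
t 26.4 tcp [ 0.4046 -0.1564  0.1431] q [-0.49 -0.33  1.98  0.    1.48 -2.15] F [ 0.9  0.1 -1.7] op 0.0474
 roll -0.0011 pre-roll tool off [-16.94  17.34   0.34] after-roll [-16.96  17.32   0.34]
{'xy': [394.0, 182.6], 'score': 0.97} [(1.2, [[373.6, 176.1]]), (1.25, [[377.8, 176.4]]), (1.3, [[382.1, 177.0]]), (1.4, [[391.1, 179.0]]), (1.5, [[400.4, 182.1]])]
```

Call:
{"method": "step_arm", "body": {
  "deltas": [
    {"offset":[-4,4.1,0],"roll":0},
    {"offset":[-4.2,4.3,0],"roll":0},
    {"offset":[-4.2,4.3,0],"roll":0},
    {"offset":[-3,3.1,0],"roll":0},
    {"offset":[-1.5,1.5,0],"roll":0},
    {"offset":[0,0,0],"roll":0}
  ]
}}

```text
t: 27.25
tool_pos: [0.5533, 0.034, 0.1365]
orientation: [0.15, -3.133, -0.001]
force: [-0.1, -0.1, -2.0]
opening: 0.0472
```

Run:
```python
from h import *
plan(dry((-.049,0,.032)),DR[2]+np.pi/2)
p=cams.read_camera("wrist"); a=p["pixels"][...,::-1]
q=cams.read_camera("scene"); b=q["pixels"][...,::-1]
print(proj(p,dry([(-.0875,-.047,.055),(-.0875,.047,.055),(-.088,-.142,.085),(-.088,.142,.085)])).round(0).tolist())
cv2.imwrite("pics/w7.png",np.hstack([cv2.resize(a,(400,300)),cv2.resize(b[150:330,230:470],(400,300))]))
```

```text
t 27.25 tcp [0.5533 0.034  0.1365] q [-0.03  0.04  1.67  0.    1.44 -1.7 ] F [-0.1 -0.1 -2. ] op 0.0472
 roll 0.0011 pre-roll tool off [-0.42 -0.24 10.45] after-roll [-0.42 -0.24 10.45]
[[260.0, 192.0], [374.0, 192.0], [128.0, 197.0], [506.0, 197.0]]
```

View pics/w7.png

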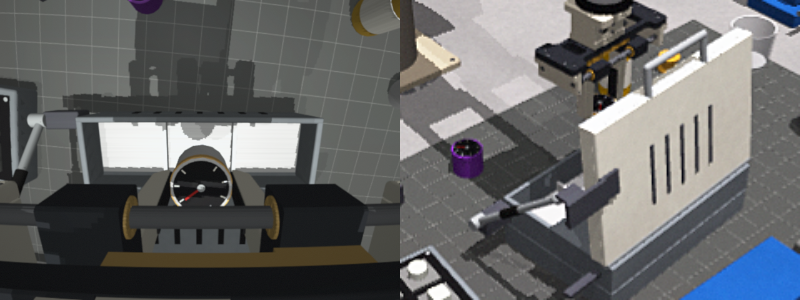

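The held head is centred over the middle compartment, at (200,188) between dividers at 168 and 232. The rod is up. I'll lower it and release.

Call:
{"method": "step_arm", "body": {
  "deltas": [
    {"offset":[-0.3,-0.2,4],"roll":0},
    {"offset":[0,0,4],"roll":0},
    {"offset":[0,0,1.8],"roll":0},
    {"offset":[0,0,0.5],"roll":0},
    {"offset":[0,0,0],"roll":0},
    {"offset":[0,0,0],"roll":0}
  ]
}}

```text
t: 28.1
tool_pos: [0.5592, 0.0308, 0.0384]
orientation: [-0.146, 3.135, -0.0]
force: [0.6, -0.6, -0.6]
opening: 0.047
```

Call:
{"method": "step_arm", "body": {
  "deltas": [
    {"offset":[0,0,0.3],"roll":0},
    {"offset":[0,0,0.2],"roll":0},
    {"offset":[0,0,0],"roll":0},
    {"offset":[0,0,0],"roll":0}
  ]
}}

```text
t: 28.6
tool_pos: [0.5577, 0.031, 0.0315]
orientation: [0.146, -3.138, -0.0]
force: [0.3, -0.0, -2.4]
opening: 0.0471
```

Call:
{"method": "step_arm", "body": {
  "deltas": [
    {"offset":[0,0,0.15],"roll":0},
    {"offset":[0,0,0],"roll":0}
  ]
}}

```text
t: 28.85
tool_pos: [0.558, 0.031, 0.0305]
orientation: [-0.146, 3.138, -0.0]
force: [-0.8, -0.4, 2.9]
opening: 0.0472
```

Call:
{"method": "step_arm", "body": {
  "deltas": [
    {"offset":[0,0,0],"roll":0},
    {"offset":[0,0,0],"roll":0},
    {"offset":[0,0,0],"roll":0},
    {"offset":[0,0,-1],"roll":0},
    {"offset":[0,0,-3],"roll":0},
    {"offset":[0,0,-5],"roll":0},
    {"offset":[0,0,-5],"roll":0},
    {"offset":[0,0,0],"roll":0}
  ],
  "fingers": 5.5
}}

```text
t: 29.85
tool_pos: [0.5614, 0.0308, 0.1767]
orientation: [-0.146, 3.128, -0.001]
force: [-0.9, 0.0, -0.6]
opening: 0.0547
```

```bash
python3 - <<'E'
from h import *
s=robot.read_state(); print(s["tool_pos"].round(4),s["t"],s["force"].round(1))
p=cams.read_camera("wrist"); 
for d in cams.silhouettes(p,"head1")[:2]:
    m=d["mask"]; ys,xs=np.nonzero(m); print(round(d["score"],2),np.round(d["xy"],1),xs.min(),xs.max(),ys.min(),ys.max(),undry(atz(p,d["xy"],.075)).round(4))
plan(np.array([.45,.344,.17]),DR[2]+np.pi/2)
E
python3 hd.py side
```

```text
[0.5614 0.0308 0.1767] 29.85 [-0.9  0.  -0.6]
0.91 [247.   9.] 217 271 0 24 [-0.2216 -0.0592  0.075 ]
0.69 [320.2 222. ] 295 349 192 251 [-0.049  -0.0016  0.075 ]
t 29.95 tcp [0.5583 0.0309 0.171 ] q [-0.04  0.02  1.62 -0.    1.5  -1.7 ] F [-0.   0.9 -0.1] op 0.0552
 roll -0.001 pre-roll tool off [ 7.87 32.18  0.08] after-roll [ 7.84 32.19  0.08]
side 0.89 [292.6 375.2] [0.4475 0.335  0.    ]
side 0.58 [301.  273.1] [ 0.5848 -0.0035  0.    ]
side 0.56 [380.  280.7] [ 0.3635 -0.0643  0.    ]
side  sil 0.74 [300.8 267. ] 373 rgb [116. 110. 104.] at z.021 [ 0.5861 -0.0059  0.021 ]
side  sil 0.72 [380.9 276.1] 329 rgb [63. 45. 71.] at z.021 [ 0.3614 -0.0609  0.021 ]
side  sil 0.71 [323. 212.] 107 rgb [87. 86. 85.] at z.021 [ 0.6388 -0.2918  0.021 ]
side  sil 0.64 [291.5 372.1] 480 rgb [105.  98.  93.] at z.021 [0.446  0.3424 0.021 ]
30.1 [0.55664272 0.03097075 0.16829319]
```

Head A stands at dryer (-49,-2). Next is head B, at about (0.447,0.343).

Call:
{"method": "step_arm", "body": {
  "deltas": [
    {"offset":[1.2,4.5,0],"roll":0},
    {"offset":[1.4,5.5,0],"roll":0},
    {"offset":[1.4,5.5,0],"roll":0},
    {"offset":[1.4,5.5,0],"roll":0},
    {"offset":[1.4,5.5,0],"roll":0},
    {"offset":[1,4,0],"roll":0},
    {"offset":[0.4,1.6,0],"roll":0},
    {"offset":[0,0,0],"roll":0}
  ],
  "fingers": 7.5
}}

```text
t: 31.1
tool_pos: [0.4456, 0.3429, 0.1689]
orientation: [0.149, -3.136, 0.002]
force: [1.5, -0.1, -1.6]
opening: 0.0751
```

```bash
python3 wh.py 0 wB
python3 - <<'E'
from h import *
im=cv2.imread("pics/wB.png"); q=cams.read_camera("scene")["pixels"][...,::-1]
cv2.imwrite("pics/wB2.png",np.hstack([cv2.resize(im,(400,300)),cv2.resize(q[150:330,230:470],(400,300))]))
E
```

```text
pin 0.83 [327.5 217.8] [0.4488 0.3509 0.    ]
pin 0.66 [ 25.9 296.7] [ 0.5801 -0.005   0.    ]
sil 0.97 [327.6 223.9] 2061 rgb [133. 130. 127.] [0.4493 0.3506 0.03  ]
  bbox 302 351 197 250
sil 0.71 [ 29.2 287. ] 619 rgb [114. 115. 114.] [0.5513 0.0283 0.03  ]
  bbox 0 45 277 304
[0.4461 0.3421 0.1692] 0.07526090646426241 [ 0.8 -1.4  0.1] t 31.15
```

View pics/wB2.png

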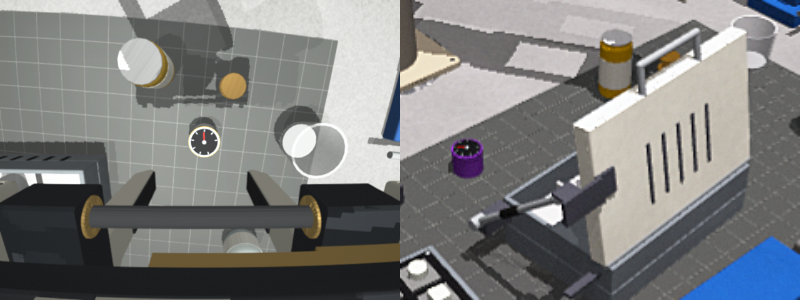

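Head B, with the white/brass rim, is at half-scale (204,141), and the spool, oil can and tub are clear of the fingers. I'll grasp it.

Call:
{"method": "step_arm", "body": {
  "deltas": [
    {"offset":[-0.4,0.8,4],"roll":0},
    {"offset":[0,0,5],"roll":0},
    {"offset":[0,0,5],"roll":0},
    {"offset":[0,0,2.5],"roll":0},
    {"offset":[0,0,1.3],"roll":0},
    {"offset":[0,0,0],"roll":0}
  ]
}}

```text
t: 32.05
tool_pos: [0.4496, 0.3505, -0.0083]
orientation: [0.145, -3.137, 0.001]
force: [-1.1, -0.6, -0.7]
opening: 0.0749
```

Call:
{"method": "step_arm", "body": {
  "deltas": [
    {"offset":[0,0,0],"roll":0},
    {"offset":[0,0,0],"roll":0},
    {"offset":[0,0,0],"roll":0},
    {"offset":[0,0,0],"roll":0}
  ],
  "fingers": 3.5,
  "grip_force": 30
}}

```text
t: 32.55
tool_pos: [0.4501, 0.3515, -0.0071]
orientation: [-0.147, 3.137, 0.001]
force: [-0.3, -2.2, 6.0]
opening: 0.0472
```

Call:
{"method": "step_arm", "body": {
  "deltas": [
    {"offset":[0,0,-2],"roll":0},
    {"offset":[0,0,-4],"roll":0},
    {"offset":[0,0,-5],"roll":0},
    {"offset":[0,0,-4],"roll":0},
    {"offset":[0,0,0],"roll":0}
  ]
}}

```text
t: 33.17
tool_pos: [0.452, 0.3531, 0.1479]
orientation: [-0.146, 3.131, 0.007]
force: [0.6, 0.9, -2.0]
opening: 0.0474
```

Run:
```python
from h import *
plan(dry((-.049,.094,.14)),DR[2]+np.pi/2)
```

```text
t 33.17 tcp [0.452  0.3531 0.1479] q [ 0.57  0.07  1.62  0.    1.45 -1.09] F [ 0.6  0.9 -2. ] op 0.0474
 roll -0.0009 pre-roll tool off [ -7.46 -23.55   0.75] after-roll [ -7.44 -23.56   0.75]
```

Call:
{"method": "step_arm", "body": {
  "deltas": [
    {"offset":[-1,-3.5,0],"roll":0},
    {"offset":[-1.5,-5,0],"roll":0},
    {"offset":[-1.6,-5,0],"roll":0},
    {"offset":[-1.6,-5,0],"roll":0},
    {"offset":[-1.2,-3.6,0],"roll":0},
    {"offset":[-0.5,-1.5,0],"roll":0},
    {"offset":[0,0,0],"roll":0},
    {"offset":[0,0,0],"roll":0},
    {"offset":[0,0,0],"roll":0},
    {"offset":[0,0,0],"roll":0},
    {"offset":[0,0,0],"roll":0},
    {"offset":[0,0,0],"roll":0}
  ]
}}

```text
t: 34.67
tool_pos: [0.5451, 0.1234, 0.1421]
orientation: [0.147, -3.138, -0.0]
force: [-1.4, -0.3, -2.4]
opening: 0.0474
```

```bash
cat > hood.py <<'E'
from h import *
p=cams.read_camera("scene"); d=cams.pinpoint(p,"hood_handle")[0]; th=np.arange(0,1.53,.01)
q=proj(p,dry([(.1-.24*np.cos(t),0,.09+.24*np.sin(t)) for t in th])); e=np.linalg.norm(q-d["xy"],axis=1)
print("hood angle est",th[e.argmin()],"resid px",e.min().round(1),d["score"],"t",robot.read_state()["t"])
E
python3 hood.py
python3 - <<'E'
from h import *
plan(dry((-.049,.094,.036)),DR[2]+np.pi/2)
E
```

```text
hood angle est 1.33 resid px 0.8 0.97 t 34.775
t 34.77 tcp [0.5452 0.1232 0.1421] q [ 0.13  0.04  1.65  0.    1.45 -1.53] F [ 0.2  0.2 -0.9] op 0.0473
 roll -0.0011 pre-roll tool off [-0.34  0.21 10.61] after-roll [-0.34  0.21 10.61]
```

Call:
{"method": "step_arm", "body": {
  "deltas": [
    {"offset":[-0.3,0.2,4],"roll":0},
    {"offset":[0,0,4],"roll":0},
    {"offset":[0,0,2],"roll":0},
    {"offset":[0,0,0.6],"roll":0},
    {"offset":[0,0,0],"roll":0},
    {"offset":[0,0,0],"roll":0},
    {"offset":[0,0,0],"roll":0},
    {"offset":[0,0,0],"roll":0},
    {"offset":[0,0,0],"roll":0},
    {"offset":[0,0,0],"roll":0},
    {"offset":[0,0,0],"roll":0},
    {"offset":[0,0,0],"roll":0}
  ]
}}

```text
t: 36.28
tool_pos: [0.5479, 0.1254, 0.036]
orientation: [0.146, -3.138, 0.0]
force: [-0.5, -0.5, -1.8]
opening: 0.0471
```

Call:
{"method": "step_arm", "body": {
  "deltas": [
    {"offset":[0,0,0],"roll":0},
    {"offset":[0,0,0],"roll":0},
    {"offset":[0,0,0],"roll":0},
    {"offset":[0,0,0],"roll":0},
    {"offset":[0,0,0],"roll":0},
    {"offset":[0,0,0],"roll":0},
    {"offset":[0,0,0],"roll":0},
    {"offset":[0,0,0],"roll":0},
    {"offset":[0,0,0],"roll":0},
    {"offset":[0,0,0],"roll":0},
    {"offset":[0,0,0],"roll":0},
    {"offset":[0,0,0],"roll":0}
  ]
}}

```text
t: 37.78
tool_pos: [0.5479, 0.1254, 0.036]
orientation: [0.146, -3.138, -0.0]
force: [-0.3, 0.2, -1.3]
opening: 0.0474
```

Call:
{"method": "step_arm", "body": {
  "deltas": [
    {"offset":[0,0,0],"roll":0},
    {"offset":[0,0,0],"roll":0},
    {"offset":[0,0,0],"roll":0},
    {"offset":[0,0,0],"roll":0},
    {"offset":[0,0,0],"roll":0},
    {"offset":[0,0,0],"roll":0},
    {"offset":[0,0,0],"roll":0},
    {"offset":[0,0,0],"roll":0},
    {"offset":[0,0,0],"roll":0},
    {"offset":[0,0,0],"roll":0},
    {"offset":[0,0,0],"roll":0},
    {"offset":[0,0,0],"roll":0}
  ]
}}

```text
t: 39.28
tool_pos: [0.5479, 0.1254, 0.036]
orientation: [0.146, -3.138, 0.0]
force: [-0.3, 0.3, -1.1]
opening: 0.0471
```

```bash
python3 hood.py; python3 hood.py
```

```text
hood angle est 1.24 resid px 1.6 0.97 t 39.375Traceback (most recent call last):
  File "hood.py", line 2, in <module>
    p=cams.read_camera("scene"); d=cams.pinpoint(p,"hood_handle")[0]; th=np.arange(0,1.53,.01)
                                   ~~~~~~~~~~~~~~~~~~~~~~~~~~~~~~^^^
IndexError: list index out of range
```

Call:
{"method": "step_arm", "body": {
  "deltas": [
    {"offset":[0,0,0],"roll":0},
    {"offset":[0,0,0],"roll":0},
    {"offset":[0,0,0],"roll":0},
    {"offset":[0,0,0],"roll":0},
    {"offset":[0,0,0],"roll":0},
    {"offset":[0,0,0],"roll":0},
    {"offset":[0,0,0],"roll":0},
    {"offset":[0,0,0],"roll":0},
    {"offset":[0,0,0],"roll":0},
    {"offset":[0,0,0],"roll":0},
    {"offset":[0,0,0],"roll":0},
    {"offset":[0,0,0],"roll":0}
  ]
}}

```text
t: 40.98
tool_pos: [0.548, 0.1254, 0.036]
orientation: [-0.146, 3.138, -0.0]
force: [0.1, -0.0, -1.4]
opening: 0.0473
```

```bash
python3 hood.py
python3 - <<'E'
from h import *
q=cams.read_camera("scene"); save(q,"s3",(260,140,460,290),3.5)
E
```

```text
hood angle est 0.0 resid px 140.7 0.66 t 41.075
```

View pics/s3.png

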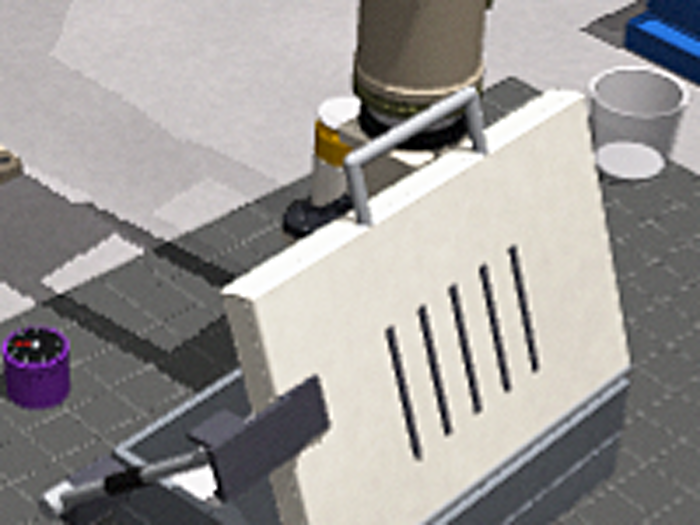

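The hood rests in the socket with the handle centre at scene (378.6,177.1); the prediction for 1.25 rad is (377.8,176.4). The rod engages it. I'll set head B down.

Call:
{"method": "step_arm", "body": {
  "deltas": [
    {"offset":[0,0,0.15],"roll":0},
    {"offset":[0,0,0.15],"roll":0},
    {"offset":[0,0,0.05],"roll":0},
    {"offset":[0,0,0],"roll":0}
  ]
}}

```text
t: 41.62
tool_pos: [0.548, 0.1254, 0.033]
orientation: [-0.146, 3.138, -0.0]
force: [-2.0, -0.1, 5.0]
opening: 0.0473
```

Call:
{"method": "step_arm", "body": {
  "deltas": [
    {"offset":[0,0,0],"roll":0},
    {"offset":[0,0,0],"roll":0},
    {"offset":[0,0,0],"roll":0},
    {"offset":[0,0,-1],"roll":0},
    {"offset":[0,0,-3],"roll":0},
    {"offset":[0,0,-5],"roll":0},
    {"offset":[0,0,-5],"roll":0},
    {"offset":[4,-2,0],"roll":0},
    {"offset":[2,-2,0],"roll":0},
    {"offset":[0,0,0],"roll":0},
    {"offset":[0,0,0],"roll":0}
  ],
  "fingers": 5.5
}}

```text
t: 43.0
tool_pos: [0.4925, 0.0803, 0.1732]
orientation: [-0.146, 3.137, 0.001]
force: [0.3, -0.1, 0.4]
opening: 0.0551
```

```bash
python3 - <<'E'
from h import *
p=cams.read_camera("wrist"); save(p,"wT",None,1)
for d in cams.silhouettes(p,"head1")[:4]:
    m=d["mask"]; ys,xs=np.nonzero(m); print(round(d["score"],2),np.round(d["xy"],1),xs.min(),xs.max(),ys.min(),ys.max(),undry(atz(p,d["xy"],.075)).round(4))
plan(dry((-.06,0,.17)),DR[2]+np.pi/2)
E
python3 hood.py;python3 hd.py scene side
```

```text
0.75 [182.4  62.6] 153 216 32 94 [-0.247  -0.0572  0.075 ]
0.73 [273.6 281.5] 245 291 256 318 [-0.0582  0.0109  0.075 ]
0.7 [361.3 284.1] 337 383 255 316 [-0.0555  0.0925  0.075 ]
t 43.1 tcp [0.4924 0.0805 0.1727] q [ 0.06 -0.14  1.77  0.    1.51 -1.61] F [-0.2 -0.2  0.4] op 0.0549
 roll -0.0008 pre-roll tool off [-4.9  -5.44  0.27] after-roll [-4.89 -5.44  0.27]
hood angle est 1.2 resid px 0.3 0.78 t 43.2
scene 0.85 [271.7 248.5] [ 0.3497 -0.0516 -0.    ]
side 0.91 [301.1 273.3] [ 0.5841 -0.0028 -0.    ]
side 0.78 [378.2 281.7] [ 0.3668 -0.0582  0.    ]
side 0.66 [293.7 294.2] [0.5654 0.0854 0.    ]
side 0.35 [257.2 441.9] [0.4405 0.5186 0.    ]
side  sil 0.88 [303.5 270.8] 371 rgb [98. 93. 88.] at z.021 [0.5718 0.0062 0.021 ]
side  sil 0.8 [292.8 285.7] 339 rgb [100.  93.  87.] at z.021 [0.5723 0.0754 0.021 ]
side  sil 0.66 [379.8 277.4] 334 rgb [73. 52. 82.] at z.021 [ 0.3625 -0.0544  0.021 ]
side  sil 0.65 [187.9 368.5] 1284 rgb [165. 165. 162.] at z.021 [0.6715 0.4302 0.021 ]
43.5 [0.4919322  0.08014218 0.17241858]
```

View pics/wT.png

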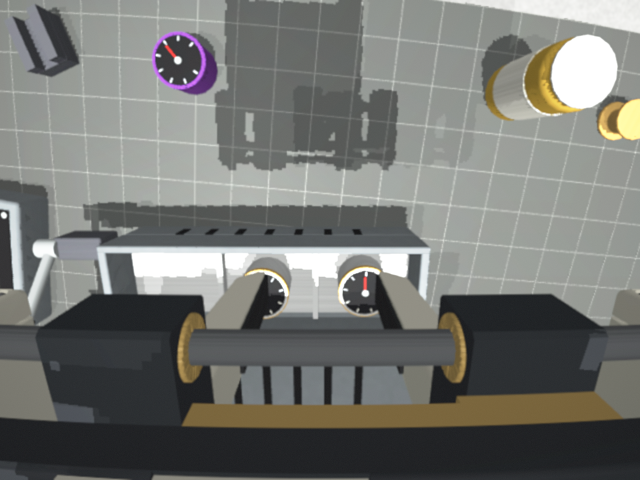

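Both heads stand upright in their own compartments, at (268,292) and (363,292). The purple one is untouched. I'll roll back while rising and get a clear view of the hood.

Call:
{"method": "step_arm", "body": {
  "deltas": [
    {"offset":[0,0,-2.5],"roll":0.174},
    {"offset":[0,0,-2.8],"roll":0.174},
    {"offset":[0,0,-2.8],"roll":0.174},
    {"offset":[0,0,-2.8],"roll":0.174},
    {"offset":[0,0,-2.8],"roll":0.174},
    {"offset":[0,0,-2.8],"roll":0.175},
    {"offset":[0,0,-2.8],"roll":0.175},
    {"offset":[0,0,-2.8],"roll":0.175},
    {"offset":[0,0,-2.7],"roll":0.175},
    {"offset":[0,0,0],"roll":0}
  ],
  "fingers": 3.4,
  "grip_force": 50
}}

```text
t: 44.75
tool_pos: [0.4928, 0.0801, 0.4228]
orientation: [2.112, 2.322, 0.005]
force: [0.2, 0.9, -1.6]
opening: 0.034
```

```bash
python3 hood.py
python3 - <<'E'
from h import *
plan(dry((.024,0,.40)),DR[2])
ps=[cams.read_camera(c) for c in("scene","side","wrist")]; o=[]
for p in ps:
    d=cams.pinpoint(p,"hood_handle")
    if d: print(d[0]); o.append((p,d[0]["xy"]))
X=undry(tri(o)); print("tri dryer",X.round(4),"angle",np.arctan2(X[2]-.09,.1-X[0]))
for p,xy in o: print(np.round(proj(p,[dry(X)])[0]-xy,1))
d=cams.pinpoint(ps[0],"prop_grip")[0]; print("prop",d,"expect",proj(ps[0],dry([(-.022,-.2,.134)])))
E
```

```text
hood angle est 1.2 resid px 0.9 0.67 t 44.85
t 44.85 tcp [0.492  0.08   0.4198] q [ 0.06 -0.11  1.29  0.    1.96 -0.04] F [-0.  -0.9 -0.4] op 0.0343
 roll 0.0035 pre-roll tool off [-5.44 13.32  1.97] after-roll [-5.4  13.34  1.97]
{'xy': [376.5, 176.8], 'score': 0.67}
{'xy': [275.5, 181.8], 'score': 0.94}
{'xy': [461.0, 284.9], 'score': 0.61}
tri dryer [ 0.0228 -0.0013  0.3173] angle 1.243189018206809
[ 0.3 -0.3]
[-0.1  0.4]
[-0.5  1.3]
prop {'xy': [296.0, 273.1], 'score': 0.65} expect [[296.36618548 277.31254432]]
```

The handle triangulates to dryer (23,-1,317), which is 1.24 rad, so the hood is on the rod. I'll pinch it from above.

Call:
{"method": "step_arm", "body": {
  "deltas": [
    {"offset":[-2,5,0],"roll":0},
    {"offset":[-2,5,0],"roll":0},
    {"offset":[-1.4,3.2,0],"roll":0},
    {"offset":[0,0,3],"roll":0},
    {"offset":[0,0,4],"roll":0},
    {"offset":[0,0,4],"roll":0},
    {"offset":[0,0,2.6],"roll":0},
    {"offset":[0,0,1],"roll":0},
    {"offset":[0,0,0],"roll":0}
  ]
}}

```text
t: 46.32
tool_pos: [0.6282, 0.0387, 0.2743]
orientation: [-2.114, -2.323, 0.001]
force: [-0.1, -0.4, 0.1]
opening: 0.034
```

Run:
```python
from h import *
plan(dry((.0228,-.001,.2705)),DR[2]); print(undry(robot.read_state()["tool_pos"]))
```

```text
t 46.33 tcp [0.6282 0.0387 0.2743] q [-0.02  0.19  1.25  0.    1.7  -0.11] F [-0.1 -0.4  0.1] op 0.034
 roll -0.0001 pre-roll tool off [-0.1   0.05  0.38] after-roll [-0.1   0.05  0.38]
[ 2.23071827e-02 -3.67874955e-05  2.74301868e-01]
```

Call:
{"method": "step_arm", "body": {
  "deltas": [
    {"offset":[0,0,0.2],"roll":0},
    {"offset":[0,0,0],"roll":0},
    {"offset":[0,0,0],"roll":0},
    {"offset":[0,0,0],"roll":0}
  ],
  "fingers": 0,
  "grip_force": 50
}}

```text
t: 46.82
tool_pos: [0.6284, 0.0386, 0.2735]
orientation: [2.114, 2.323, 0.001]
force: [-2.8, 0.0, 4.8]
opening: 0.0085
```

Call:
{"method": "step_arm", "body": {
  "deltas": [
    {"offset":[0,0.57,-0.2],"roll":0},
    {"offset":[0,0.57,-0.18],"roll":0},
    {"offset":[0,0.58,-0.17],"roll":0},
    {"offset":[0,0.58,-0.15],"roll":0},
    {"offset":[0,0.58,-0.14],"roll":0},
    {"offset":[0,0.59,-0.12],"roll":0},
    {"offset":[0,0.59,-0.11],"roll":0},
    {"offset":[0,0.59,-0.09],"roll":0},
    {"offset":[0,0.59,-0.08],"roll":0},
    {"offset":[0,0.6,-0.06],"roll":0},
    {"offset":[0,0.6,-0.04],"roll":0},
    {"offset":[0,0,0],"roll":0}
  ]
}}

```text
t: 48.32
tool_pos: [0.6927, 0.0442, 0.2867]
orientation: [2.115, 2.322, -0.0]
force: [-2.2, -1.9, 5.6]
opening: 0.0086
```

Run:
```python
from h import *
print(undry(robot.read_state()["tool_pos"]),robot.read_state()["opening"],robot.read_state()["force"])
plan(dry((-.022,-.2,.095)),DR[2]+np.pi/2)
```

```text
[ 0.0870557  -0.00054997  0.28667761] 0.008582728308991311 [-2.17166859 -1.94323612  5.63759766]
t 48.33 tcp [0.6927 0.0442 0.2867] q [-0.01  0.38  1.   -0.    1.76 -0.1 ] F [-2.2 -1.9  5.6] op 0.0086
 roll 1.5701 pre-roll tool off [-19.94 -10.9   19.18] after-roll [-10.91  19.93  19.18]
```

Call:
{"method": "step_arm", "body": {
  "deltas": [
    {"offset":[0,0,0],"roll":0},
    {"offset":[0,0,-1],"roll":0},
    {"offset":[0,0,-5],"roll":0},
    {"offset":[0,-0.5,-5],"roll":0},
    {"offset":[-5,-3,0],"roll":0},
    {"offset":[-5,-3,0],"roll":0},
    {"offset":[-5,-2.7,0],"roll":0},
    {"offset":[-4.9,-1.8,0],"roll":0},
    {"offset":[0,0,1],"roll":-0.175},
    {"offset":[0,0,1],"roll":-0.175},
    {"offset":[0,0,1],"roll":-0.175},
    {"offset":[0,0,2],"roll":-0.175}
  ],
  "fingers": 3.4
}}

```text
t: 49.82
tool_pos: [0.6022, -0.1639, 0.3472]
orientation: [1.18, 2.909, 0.0]
force: [-0.6, 0.8, 0.8]
opening: 0.034
```

Call:
{"method": "step_arm", "body": {
  "deltas": [
    {"offset":[0,0,3],"roll":-0.175},
    {"offset":[0,0,3],"roll":-0.175},
    {"offset":[0,0,3],"roll":-0.175},
    {"offset":[0,0,3],"roll":-0.175},
    {"offset":[0,0,3],"roll":-0.17},
    {"offset":[0,0,0],"roll":0}
  ]
}}

```text
t: 50.58
tool_pos: [0.6001, -0.163, 0.1933]
orientation: [0.145, -3.134, -0.003]
force: [-1.1, 0.7, -0.3]
opening: 0.0342
```

Run:
```python
from h import *
plan(dry((-.0235,-.2,.092)),DR[2]+np.pi/2)
p=cams.read_camera("wrist")
for d in cams.pinpoint(p,"prop_grip")[:1]: print(d["score"],d["xy"],undry(atz(p,d["xy"],.134)).round(4))
```

```text
t 50.58 tcp [ 0.6001 -0.163   0.1933] q [-0.35  0.19  1.4   0.    1.56 -2.01] F [-1.1  0.7 -0.3] op 0.0342
 roll -0.002 pre-roll tool off [-0.16 -0.21 10.13] after-roll [-0.16 -0.21 10.13]
0.78 [318.1, 240.9] [-0.0238 -0.1995  0.134 ]
```

Call:
{"method": "step_arm", "body": {
  "deltas": [
    {"offset":[-0.1,-0.2,4],"roll":0},
    {"offset":[0,0,4],"roll":0},
    {"offset":[0,0,2.1],"roll":0},
    {"offset":[0,0,0],"roll":0}
  ]
}}

```text
t: 51.18
tool_pos: [0.6025, -0.1655, 0.0945]
orientation: [0.144, -3.137, -0.001]
force: [-0.3, -0.1, -0.3]
opening: 0.0338
```

Call:
{"method": "step_arm", "body": {
  "deltas": [
    {"offset":[0,0,0],"roll":0},
    {"offset":[0,0,0],"roll":0},
    {"offset":[0,0,0],"roll":0}
  ],
  "fingers": 0.5,
  "grip_force": 25
}}

```text
t: 51.55
tool_pos: [0.6043, -0.1643, 0.0967]
orientation: [-0.147, 3.135, 0.003]
force: [1.4, 5.7, 3.4]
opening: 0.0121
```

Call:
{"method": "step_arm", "body": {
  "deltas": [
    {"offset":[-0.42,0,0.5],"roll":0},
    {"offset":[-0.38,0,0.53],"roll":0},
    {"offset":[-0.34,0,0.56],"roll":0},
    {"offset":[-0.3,0,0.58],"roll":0},
    {"offset":[-0.26,0,0.6],"roll":0},
    {"offset":[-0.21,0,0.62],"roll":0},
    {"offset":[-0.17,0,0.64],"roll":0},
    {"offset":[-0.12,0,0.65],"roll":0},
    {"offset":[-0.07,0,0.65],"roll":0},
    {"offset":[-0.02,0,0.66],"roll":0},
    {"offset":[0,0,0.1],"roll":0}
  ]
}}

```text
t: 52.92
tool_pos: [0.6272, -0.1622, 0.0352]
orientation: [-0.147, 3.135, 0.002]
force: [2.7, 5.5, 2.4]
opening: 0.0121
```

Call:
{"method": "step_arm", "body": {
  "deltas": [
    {"offset":[0,0,0.2],"roll":0},
    {"offset":[0,0,0.2],"roll":0},
    {"offset":[0,0,0],"roll":0}
  ]
}}

```text
t: 53.3
tool_pos: [0.6272, -0.1622, 0.0322]
orientation: [-0.147, 3.135, 0.002]
force: [-0.2, 6.7, 6.6]
opening: 0.0123
```

Call:
{"method": "step_arm", "body": {
  "deltas": [
    {"offset":[0,0,0.2],"roll":0},
    {"offset":[0,0,0],"roll":0}
  ]
}}

```text
t: 53.55
tool_pos: [0.6275, -0.1623, 0.0318]
orientation: [-0.147, 3.135, 0.001]
force: [-5.4, 8.7, 15.9]
opening: 0.012
```

Call:
{"method": "step_arm", "body": {
  "deltas": [
    {"offset":[0,0,0],"roll":0},
    {"offset":[0,0,0],"roll":0},
    {"offset":[0,0,0],"roll":0},
    {"offset":[0,0,-3],"roll":0},
    {"offset":[0,0,-5],"roll":0},
    {"offset":[0,0,-5],"roll":0},
    {"offset":[4,0,-5],"roll":0},
    {"offset":[5,0,-5],"roll":0},
    {"offset":[4,0,-5],"roll":0},
    {"offset":[0,0,0],"roll":0}
  ],
  "fingers": 3.4
}}

```text
t: 54.8
tool_pos: [0.5043, -0.1764, 0.3061]
orientation: [-0.143, 3.13, -0.008]
force: [-0.5, 0.5, -0.4]
opening: 0.0343
```

Run:
```python
from h import *
s=robot.read_state(); print(s["t"],undry(s["tool_pos"]).round(3))
ps=[cams.read_camera(c) for c in("scene","side")]; o=[]
for p in ps:
    d=cams.pinpoint(p,"hood_handle")
    if d: o.append((p,d[0]["xy"])); print(d[0])
X=undry(tri(o)); print("handle dryer",X.round(4),"angle",np.arctan2(X[2]-.09,.1-X[0]))
d=cams.pinpoint(ps[0],"prop_grip")[0]; print("prop",d,"exp 0, .1:",proj(ps[0],dry([(-.09+.09*np.cos(a),-.2,.075+.09*np.sin(a)) for a in (0,.1)])).tolist())
```

```text
54.8 [-0.121 -0.202  0.306]
{'xy': [400.3, 186.1], 'score': 0.9}
{'xy': [256.1, 440.7], 'score': 0.59}
handle dryer [-0.1629  0.4554 -0.0073] angle -0.35432865101698197
prop {'xy': [302.9, 298.7], 'score': 0.59} exp 0, .1: [[304.1351576173633, 302.17518486728477], [303.90409992876175, 299.0939728178896]]
```

The stop force rose to 16 N and the sleeve is back at its stowed pixel, so the rod is stowed. I'll go back above the handle.

Call:
{"method": "step_arm", "body": {
  "deltas": [
    {"offset":[0,2,-2.5],"roll":0},
    {"offset":[0,4,-3],"roll":0},
    {"offset":[-2,4.5,-3],"roll":0},
    {"offset":[-4,5,-3],"roll":0},
    {"offset":[-5,4.7,0],"roll":0},
    {"offset":[-4,0,0],"roll":0.174},
    {"offset":[0,0,0],"roll":0.174},
    {"offset":[0,0,0],"roll":0.174},
    {"offset":[0,0,0],"roll":0.174},
    {"offset":[0,0,0],"roll":0.174},
    {"offset":[0,0,0],"roll":0.174},
    {"offset":[0,0,0],"roll":0.174}
  ]
}}

```text
t: 56.55
tool_pos: [0.6265, 0.0298, 0.4088]
orientation: [-1.68, -2.651, 0.003]
force: [0.3, -0.3, -1.0]
opening: 0.0342
```

Call:
{"method": "step_arm", "body": {
  "deltas": [
    {"offset":[0,0,0],"roll":0.174},
    {"offset":[0,0,0],"roll":0.174},
    {"offset":[0,0,0],"roll":0}
  ],
  "fingers": 4.5
}}

```text
t: 56.92
tool_pos: [0.6264, 0.0297, 0.4091]
orientation: [-2.106, -2.327, 0.004]
force: [-0.3, 0.3, 0.0]
opening: 0.0452
```

```bash
cat > hh.py <<'E'
from h import *
s=robot.read_state(); print(s["t"],undry(s["tool_pos"]).round(4))
o=[]
for c in("scene","side","wrist"):
    p=cams.read_camera(c); q0=proj(p,dry([(.05,0,.325)]))[0]
    d=[e for e in cams.pinpoint(p,"hood_handle") if np.linalg.norm(e["xy"]-q0)<90]
    if d: o.append((p,d[0]["xy"])); print(c,np.round(d[0]["xy"],1),round(d[0]["score"],2))
X=undry(tri(o)); print("handle dryer",X.round(4),"angle",np.arctan2(X[2]-.09,.1-X[0]))
for p,xy in o: print(np.round(proj(p,[dry(X)])[0]-xy,1))
X[2]-=.046; plan(dry(X),DR[2])
E
python3 hh.py
```

```text
56.925 [ 0.0197 -0.0088  0.4091]
scene [394.2 179.4] 0.83
side [255.6 176.8] 0.81
wrist [383.5 223.9] 0.67
handle dryer [0.071  0.0011 0.3278] angle 1.4495922219252333
[1.8 0.9]
[ 1.2 -0.9]
[-1.4 -1. ]
t 57.23 tcp [0.6264 0.0294 0.4111] q [-0.03  0.24  0.94  0.    1.96 -0.13] F [-0.6 -0.4  0.7] op 0.0452
 roll 0.0054 pre-roll tool off [ 0.99  5.15 12.93] after-roll [ 1.02  5.15 12.93]
```

Call:
{"method": "step_arm", "body": {
  "deltas": [
    {"offset":[1,4.8,1],"roll":0},
    {"offset":[0,0,4],"roll":0},
    {"offset":[0,0,4],"roll":0},
    {"offset":[0,0,3],"roll":0},
    {"offset":[0,0,0.8],"roll":0},
    {"offset":[0,0,0],"roll":0}
  ]
}}

```text
t: 57.98
tool_pos: [0.6731, 0.044, 0.2838]
orientation: [2.109, 2.328, 0.0]
force: [0.6, 1.0, -0.2]
opening: 0.0452
```

Call:
{"method": "step_arm", "body": {
  "deltas": [
    {"offset":[0,0,0],"roll":0},
    {"offset":[0,0,0],"roll":0},
    {"offset":[0,0,0],"roll":0},
    {"offset":[0,0,0],"roll":0}
  ],
  "fingers": 0,
  "grip_force": 40
}}

```text
t: 58.48
tool_pos: [0.6739, 0.0441, 0.2838]
orientation: [2.109, 2.327, 0.002]
force: [5.6, 0.7, -0.7]
opening: 0.0096
```

Run:
```python
from h import *
s=robot.read_state(); g=undry(s["tool_pos"]); print(g.round(4),s["opening"],s["force"].round(1))
a=np.arccos((.1-g[0])/.24); print("angle",a)
th=np.linspace(a,0,49); X=24*np.array([-np.cos(th),np.sin(th)]).T
for i,(x,z) in enumerate(np.diff(X,axis=0)): print("[0,%.2f,%.2f]"%(x,-z),end=" " if i%12<11 else "\n")
```

```text
[0.0684 0.0011 0.2838] 0.009628562460094183 [ 5.6  0.7 -0.7]
angle 1.4385440857217477
[0,-0.71,0.11] [0,-0.71,0.13] [0,-0.70,0.15] [0,-0.70,0.17] [0,-0.69,0.19] [0,-0.69,0.21] [0,-0.68,0.23] [0,-0.67,0.25] [0,-0.67,0.27] [0,-0.66,0.29] [0,-0.65,0.31] [0,-0.64,0.33]
[0,-0.63,0.35] [0,-0.62,0.37] [0,-0.61,0.39] [0,-0.59,0.40] [0,-0.58,0.42] [0,-0.57,0.44] [0,-0.56,0.46] [0,-0.54,0.47] [0,-0.53,0.49] [0,-0.51,0.50] [0,-0.50,0.52] [0,-0.48,0.53]
[0,-0.47,0.55] [0,-0.45,0.56] [0,-0.43,0.58] [0,-0.41,0.59] [0,-0.40,0.60] [0,-0.38,0.61] [0,-0.36,0.62] [0,-0.34,0.63] [0,-0.32,0.64] [0,-0.30,0.65] [0,-0.28,0.66] [0,-0.26,0.67]
[0,-0.24,0.68] [0,-0.22,0.68] [0,-0.20,0.69] [0,-0.18,0.70] [0,-0.16,0.70] [0,-0.14,0.71] [0,-0.12,0.71] [0,-0.10,0.71] [0,-0.08,0.72] [0,-0.05,0.72] [0,-0.03,0.72] [0,-0.01,0.72]
```

Call:
{"method": "step_arm", "body": {
  "deltas": [
    {"offset":[0,-0.71,0.11],"roll":0},
    {"offset":[0,-0.71,0.13],"roll":0},
    {"offset":[0,-0.7,0.15],"roll":0},
    {"offset":[0,-0.7,0.17],"roll":0},
    {"offset":[0,-0.69,0.19],"roll":0},
    {"offset":[0,-0.69,0.21],"roll":0},
    {"offset":[0,-0.68,0.23],"roll":0},
    {"offset":[0,-0.67,0.25],"roll":0},
    {"offset":[0,-0.67,0.27],"roll":0},
    {"offset":[0,-0.66,0.29],"roll":0},
    {"offset":[0,-0.65,0.31],"roll":0},
    {"offset":[0,-0.64,0.33],"roll":0}
  ]
}}

```text
t: 59.98
tool_pos: [0.5943, 0.0369, 0.2595]
orientation: [2.106, 2.325, 0.009]
force: [7.5, 3.8, 6.5]
opening: 0.0086
```

Call:
{"method": "step_arm", "body": {
  "deltas": [
    {"offset":[0,-0.63,0.35],"roll":0},
    {"offset":[0,-0.62,0.37],"roll":0},
    {"offset":[0,-0.61,0.39],"roll":0},
    {"offset":[0,-0.59,0.4],"roll":0},
    {"offset":[0,-0.58,0.42],"roll":0},
    {"offset":[0,-0.57,0.44],"roll":0},
    {"offset":[0,-0.56,0.46],"roll":0},
    {"offset":[0,-0.54,0.47],"roll":0},
    {"offset":[0,-0.53,0.49],"roll":0},
    {"offset":[0,-0.51,0.5],"roll":0},
    {"offset":[0,-0.5,0.52],"roll":0},
    {"offset":[0,-0.48,0.53],"roll":0}
  ]
}}

```text
t: 61.48
tool_pos: [0.5274, 0.0308, 0.2058]
orientation: [2.106, 2.326, 0.01]
force: [6.4, 6.1, 5.4]
opening: 0.0088
```

Call:
{"method": "step_arm", "body": {
  "deltas": [
    {"offset":[0,-0.47,0.55],"roll":0},
    {"offset":[0,-0.45,0.56],"roll":0},
    {"offset":[0,-0.43,0.58],"roll":0},
    {"offset":[0,-0.41,0.59],"roll":0},
    {"offset":[0,-0.4,0.6],"roll":0},
    {"offset":[0,-0.38,0.61],"roll":0},
    {"offset":[0,-0.36,0.62],"roll":0},
    {"offset":[0,-0.34,0.63],"roll":0},
    {"offset":[0,-0.32,0.64],"roll":0},
    {"offset":[0,-0.3,0.65],"roll":0},
    {"offset":[0,-0.28,0.66],"roll":0},
    {"offset":[0,-0.26,0.67],"roll":0}
  ]
}}

```text
t: 62.98
tool_pos: [0.4832, 0.0267, 0.132]
orientation: [2.108, 2.327, 0.008]
force: [1.8, 8.3, 7.6]
opening: 0.0085
```

Call:
{"method": "step_arm", "body": {
  "deltas": [
    {"offset":[0,-0.24,0.68],"roll":0},
    {"offset":[0,-0.22,0.68],"roll":0},
    {"offset":[0,-0.2,0.69],"roll":0},
    {"offset":[0,-0.18,0.7],"roll":0},
    {"offset":[0,-0.16,0.7],"roll":0},
    {"offset":[0,-0.14,0.71],"roll":0},
    {"offset":[0,-0.12,0.71],"roll":0},
    {"offset":[0,-0.1,0.71],"roll":0},
    {"offset":[0,-0.08,0.72],"roll":0},
    {"offset":[0,-0.05,0.72],"roll":0}
  ]
}}

```text
t: 64.22
tool_pos: [0.4672, 0.0253, 0.061]
orientation: [-2.109, -2.328, -0.005]
force: [-2.2, 8.7, 8.4]
opening: 0.0086
```

Run:
```python
from h import *
s=robot.read_state(); g=undry(s["tool_pos"]); print(s["t"],g.round(4),s["opening"],s["force"].round(1))
for c in ("scene","side"):
    p=cams.read_camera(c); d=cams.pinpoint(p,"hood_handle"); print(c,d[0] if d else None,proj(p,dry([(-.14,0,.09)])))
```

```text
64.225 [-0.1392  0.0018  0.061 ] 0.008604496728298203 [-2.2  8.7  8.4]
scene {'xy': [320.8, 224.9], 'score': 0.61} [[321.84487151 230.39682522]]
side {'xy': [333.6, 260.9], 'score': 0.95} [[335.79888943 265.45087906]]
```

Call:
{"method": "step_arm", "body": {
  "deltas": [
    {"offset":[0,-0.02,0.6],"roll":0},
    {"offset":[0,0,0.5],"roll":0},
    {"offset":[0,0,0.3],"roll":0},
    {"offset":[0,0,0],"roll":0}
  ]
}}

```text
t: 64.92
tool_pos: [0.4665, 0.0253, 0.0458]
orientation: [-2.109, -2.327, -0.004]
force: [2.6, 7.2, -2.0]
opening: 0.009
```

Call:
{"method": "step_arm", "body": {
  "deltas": [
    {"offset":[0,0,0.3],"roll":0},
    {"offset":[0,0,0],"roll":0},
    {"offset":[0,0,0],"roll":0}
  ]
}}

```text
t: 65.3
tool_pos: [0.4665, 0.0253, 0.0429]
orientation: [-2.109, -2.327, -0.004]
force: [2.9, 7.3, -2.6]
opening: 0.0089
```

Call:
{"method": "step_arm", "body": {
  "deltas": [
    {"offset":[0,0,0.3],"roll":0},
    {"offset":[0,0,0],"roll":0},
    {"offset":[0,0,0],"roll":0}
  ]
}}

```text
t: 65.68
tool_pos: [0.4665, 0.0252, 0.0421]
orientation: [-2.109, -2.327, -0.004]
force: [-10.4, 7.4, 20.5]
opening: 0.0086
```

Call:
{"method": "step_arm", "body": {
  "deltas": [
    {"offset":[0,0,0.3],"roll":0},
    {"offset":[0,0,0],"roll":0},
    {"offset":[0,0,0],"roll":0}
  ]
}}

```text
t: 66.05
tool_pos: [0.4666, 0.0252, 0.0416]
orientation: [-2.109, -2.327, -0.003]
force: [-24.1, 7.7, 45.8]
opening: 0.0084
```

The hood hit its stop (force jumped to 46 N). I'll back off, release and go to the keys.

Call:
{"method": "step_arm", "body": {
  "deltas": [
    {"offset":[0,0,-0.5],"roll":0},
    {"offset":[0,0,0],"roll":0}
  ]
}}

```text
t: 66.3
tool_pos: [0.4664, 0.0252, 0.0423]
orientation: [-2.109, -2.327, -0.004]
force: [1.9, 6.7, -2.5]
opening: 0.0089
```

Call:
{"method": "step_arm", "body": {
  "deltas": [
    {"offset":[0,0,0],"roll":0},
    {"offset":[0,0,0],"roll":0},
    {"offset":[0,0,0],"roll":0},
    {"offset":[0,0,-3],"roll":0},
    {"offset":[0,0,-4],"roll":0},
    {"offset":[0,0,-4],"roll":0},
    {"offset":[-4,0,0],"roll":0},
    {"offset":[-5,1,0],"roll":0},
    {"offset":[-5,1,0],"roll":0},
    {"offset":[-5,1,0],"roll":0},
    {"offset":[-5,1,0],"roll":0},
    {"offset":[-4,0,0],"roll":0}
  ],
  "fingers": 3.0
}}

```text
t: 67.8
tool_pos: [0.5335, -0.2532, 0.1514]
orientation: [-2.111, -2.327, 0.0]
force: [-0.9, -0.4, -0.1]
opening: 0.03
```

Run:
```python
from h import *
s=robot.read_state(); print(s["t"],s["tool_pos"],s["force"].round(1))
P=[(c,cams.read_camera(c)) for c in ("scene","side","wrist")]
for n in ("square","round","bar","cross"):
    for c,p in P:
        if c=="side": continue
        for d in cams.pinpoint(p,f"key_{n}_top")[:2]: print(n,c,round(d["score"],2),np.round(d["xy"],1),atz(p,d["xy"],.065).round(4))
for c,p in P[:2]:
    d=cams.pinpoint(p,"hood_handle"); print(c,d[0] if d else None,proj(p,dry([(-.14,0,.09)])))
d=cams.pinpoint(P[0][1],"prop_grip"); print(d)
save(P[2][1],"wK",None,1); a=cv2.imread("pics/wK.png"); b=P[0][1]["pixels"][...,::-1]
cv2.imwrite("pics/wK.png",np.hstack([cv2.resize(a,(400,300)),cv2.resize(b[180:360,200:440],(400,300),interpolation=cv2.INTER_CUBIC)]))
```

```text
67.8 [ 0.53352595 -0.25319741  0.15144093] [-0.9 -0.4 -0.1]
square scene 0.54 [253.1 323.4] [ 0.5963 -0.2794  0.065 ]
square wrist 0.88 [391.8 265.1] [ 0.5977 -0.2781  0.065 ]
round scene 0.62 [237.  310.2] [ 0.541  -0.2832  0.065 ]
round wrist 0.61 [330.7 257. ] [ 0.5432 -0.2758  0.065 ]
bar scene 0.69 [217.2 320.1] [ 0.5384 -0.3323  0.065 ]
cross scene 0.65 [230.2 337.1] [ 0.5976 -0.3382  0.065 ]
scene {'xy': [320.4, 230.6], 'score': 0.85} [[321.84487151 230.39682522]]
side {'xy': [335.2, 265.6], 'score': 0.56} [[335.79888943 265.45087906]]
[{'xy': [303.7, 300.9], 'score': 0.92}]
```

View pics/wK.png

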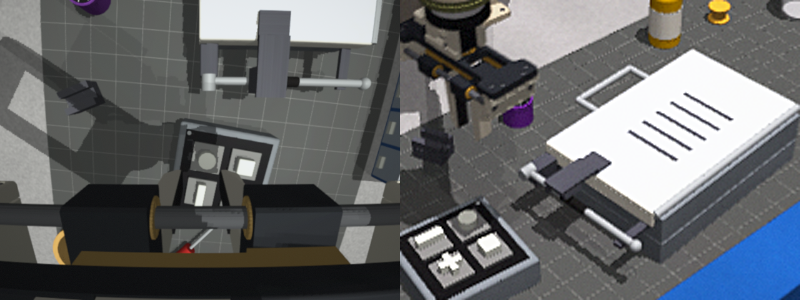

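The hood is shut (handle pixels match the start), and the rod is level along the dryer's side. Keys in half-scale wrist pixels are round (207,160), square (244,165) and bar (200,190), with the cross next to them in the scene crop. The grid fit gives square (.599,-.281), round (.543,-.277), bar (.539,-.333) and cross (.595,-.337).

Run:
```python
from h import *
plan([.598,-.280,.05],DR[2])
```

```text
t 68.5 tcp [ 0.5334 -0.2507  0.1519] q [-0.53  0.12  1.56  0.    1.47 -0.62] F [-0.4 -0.2  0.1] op 0.0303
 roll 0.0043 pre-roll tool off [-3.55  6.13 10.19] after-roll [-3.53  6.15 10.19]
```

Call:
{"method": "step_arm", "body": {
  "deltas": [
    {"offset":[-1.8,3.1,0],"roll":0},
    {"offset":[-1.75,3.05,0],"roll":0},
    {"offset":[0,0,3],"roll":0},
    {"offset":[0,0,4],"roll":0},
    {"offset":[0,0,3],"roll":0},
    {"offset":[0,0,0],"roll":0},
    {"offset":[0,0,0],"roll":0}
  ],
  "fingers": 0
}}

```text
t: 69.38
tool_pos: [0.5988, -0.2807, 0.0533]
orientation: [2.109, 2.326, 0.001]
force: [-0.5, -0.1, -0.0]
opening: 0.0006
```

Call:
{"method": "step_arm", "body": {
  "deltas": [
    {"offset":[0,0,0.4],"roll":0},
    {"offset":[0,0,0.4],"roll":0},
    {"offset":[0,0,0],"roll":0}
  ]
}}

```text
t: 69.75
tool_pos: [0.5979, -0.2803, 0.0437]
orientation: [-2.11, -2.328, 0.0]
force: [1.1, -0.4, -0.4]
opening: 0.0003
```

Call:
{"method": "step_arm", "body": {
  "deltas": [
    {"offset":[0,0,0.3],"roll":0},
    {"offset":[0,0,0],"roll":0},
    {"offset":[0,0,0],"roll":0}
  ]
}}

```text
t: 70.12
tool_pos: [0.598, -0.2804, 0.0407]
orientation: [-2.11, -2.328, 0.0]
force: [-0.2, -0.3, 0.9]
opening: 0.0003
```

Call:
{"method": "step_arm", "body": {
  "deltas": [
    {"offset":[0,0,0.2],"roll":0},
    {"offset":[0,0,0],"roll":0}
  ]
}}

```text
t: 70.38
tool_pos: [0.5979, -0.2803, 0.0385]
orientation: [-2.11, -2.327, 0.0]
force: [-0.1, -0.1, 0.7]
opening: 0.0005
```

Call:
{"method": "step_arm", "body": {
  "deltas": [
    {"offset":[0,0,0.2],"roll":0},
    {"offset":[0,0,0],"roll":0}
  ]
}}

```text
t: 70.62
tool_pos: [0.5979, -0.2803, 0.0365]
orientation: [-2.11, -2.327, 0.0]
force: [-0.8, -0.3, -0.4]
opening: 0.0001
```

Call:
{"method": "step_arm", "body": {
  "deltas": [
    {"offset":[0,0,0.2],"roll":0},
    {"offset":[0,0,0],"roll":0}
  ]
}}

```text
t: 70.88
tool_pos: [0.5979, -0.2803, 0.0345]
orientation: [-2.11, -2.327, 0.0]
force: [-0.1, 0.9, 0.6]
opening: 0.0005
```

Call:
{"method": "step_arm", "body": {
  "deltas": [
    {"offset":[0,0,0.2],"roll":0},
    {"offset":[0,0,0.2],"roll":0},
    {"offset":[0,0,0],"roll":0}
  ]
}}

```text
t: 71.25
tool_pos: [0.5978, -0.2803, 0.0304]
orientation: [-2.11, -2.327, 0.0]
force: [0.5, 0.3, -1.0]
opening: 0.0006
```

Call:
{"method": "step_arm", "body": {
  "deltas": [
    {"offset":[0,0,0.2],"roll":0},
    {"offset":[0,0,0.1],"roll":0},
    {"offset":[0,0,0],"roll":0}
  ]
}}

```text
t: 71.62
tool_pos: [0.5979, -0.2803, 0.0276]
orientation: [-2.11, -2.327, 0.0]
force: [-0.3, 1.1, 0.6]
opening: 0.0008
```

Call:
{"method": "step_arm", "body": {
  "deltas": [
    {"offset":[0,0,0.2],"roll":0},
    {"offset":[0,0,0.1],"roll":0},
    {"offset":[0,0,0],"roll":0}
  ]
}}

```text
t: 72.0
tool_pos: [0.5982, -0.2805, 0.025]
orientation: [2.11, 2.327, 0.0]
force: [-0.1, -0.6, 2.7]
opening: 0.0005
```

Call:
{"method": "step_arm", "body": {
  "deltas": [
    {"offset":[0,0,0.2],"roll":0},
    {"offset":[0,0,0],"roll":0}
  ]
}}

```text
t: 72.25
tool_pos: [0.5983, -0.2805, 0.0229]
orientation: [2.11, 2.327, 0.0]
force: [-0.5, 0.4, 3.8]
opening: 0.0004
```

Call:
{"method": "step_arm", "body": {
  "deltas": [
    {"offset":[0,0,0.2],"roll":0},
    {"offset":[0,0,0],"roll":0}
  ]
}}

```text
t: 72.5
tool_pos: [0.5982, -0.2805, 0.0209]
orientation: [2.11, 2.327, 0.0]
force: [-0.3, -0.1, 4.9]
opening: 0.0007
```

Call:
{"method": "step_arm", "body": {
  "deltas": [
    {"offset":[0,0,0.15],"roll":0},
    {"offset":[0,0,0],"roll":0},
    {"offset":[0,0,0],"roll":0}
  ]
}}

```text
t: 72.88
tool_pos: [0.5983, -0.2805, 0.0206]
orientation: [2.109, 2.327, 0.0]
force: [-3.3, 2.6, 11.2]
opening: 0.0005
```

Call:
{"method": "step_arm", "body": {
  "deltas": [
    {"offset":[0,0,-1],"roll":0},
    {"offset":[0,0,-2],"roll":0},
    {"offset":[0,0,0],"roll":0}
  ]
}}

```text
t: 73.25
tool_pos: [0.5994, -0.2812, 0.0519]
orientation: [2.108, 2.325, 0.001]
force: [-0.3, -0.1, 0.5]
opening: 0.0006
```

Run:
```python
from h import *
plan([.543,-.277,.03],DR[2])
```

```text
t 73.25 tcp [ 0.5994 -0.2812  0.0519] q [-0.52  0.38  1.44 -0.    1.32 -0.61] F [-0.3 -0.1  0.5] op 0.0006
 roll 0.0037 pre-roll tool off [ 0.97 -5.58  2.17] after-roll [ 0.95 -5.58  2.17]
```

The square key bottomed out at 11 N. Next is the round key.

Call:
{"method": "step_arm", "body": {
  "deltas": [
    {"offset":[0.5,-2.8,0],"roll":0},
    {"offset":[0.5,-2.8,0],"roll":0},
    {"offset":[0,0,1],"roll":0},
    {"offset":[0,0,1.1],"roll":0},
    {"offset":[0,0,0],"roll":0},
    {"offset":[0,0,0],"roll":0}
  ]
}}

```text
t: 74.0
tool_pos: [0.5417, -0.2758, 0.028]
orientation: [-2.109, -2.328, -0.0]
force: [-0.4, -0.3, -0.2]
opening: 0.0008
```

Call:
{"method": "step_arm", "body": {
  "deltas": [
    {"offset":[0,0,0.3],"roll":0},
    {"offset":[0,0,0.3],"roll":0},
    {"offset":[0,0,0.2],"roll":0},
    {"offset":[0,0,0],"roll":0}
  ]
}}

```text
t: 74.5
tool_pos: [0.5421, -0.2761, 0.0209]
orientation: [2.109, 2.327, 0.001]
force: [1.6, 0.3, 4.6]
opening: 0.0003
```

Call:
{"method": "step_arm", "body": {
  "deltas": [
    {"offset":[0,0,0.15],"roll":0},
    {"offset":[0,0,0],"roll":0},
    {"offset":[0,0,0],"roll":0}
  ]
}}

```text
t: 74.88
tool_pos: [0.5422, -0.2762, 0.0206]
orientation: [2.109, 2.326, 0.001]
force: [-2.5, 3.1, 12.4]
opening: 0.0004
```

Round is fully down. Next is the bar key.

Call:
{"method": "step_arm", "body": {
  "deltas": [
    {"offset":[0,0,-1],"roll":0},
    {"offset":[0,0,-2],"roll":0},
    {"offset":[-2.8,-0.1,0],"roll":0},
    {"offset":[-2.8,0,0],"roll":0},
    {"offset":[0,0,0],"roll":0}
  ]
}}

```text
t: 75.5
tool_pos: [0.5456, -0.3335, 0.0495]
orientation: [2.112, 2.325, -0.001]
force: [0.5, 0.2, 0.3]
opening: 0.0002
```

Run:
```python
from h import *
plan([.5387,-.3327,.028],DR[2])
```

```text
t 75.5 tcp [ 0.5456 -0.3335  0.0495] q [-0.63  0.33  1.51 -0.    1.31 -0.72] F [0.5 0.2 0.3] op 0.0002
 roll 0.0018 pre-roll tool off [ 0.15 -0.68  2.15] after-roll [ 0.15 -0.68  2.15]
```

Call:
{"method": "step_arm", "body": {
  "deltas": [
    {"offset":[0.1,-0.6,0],"roll":0},
    {"offset":[0,0,1],"roll":0},
    {"offset":[0,0,1.2],"roll":0},
    {"offset":[0,0,0],"roll":0},
    {"offset":[0,0,0],"roll":0}
  ]
}}

```text
t: 76.12
tool_pos: [0.5396, -0.3309, 0.0266]
orientation: [-2.109, -2.327, 0.0]
force: [-0.5, 1.3, 1.8]
opening: 0.0007
```

Call:
{"method": "step_arm", "body": {
  "deltas": [
    {"offset":[0,0,0.2],"roll":0},
    {"offset":[0,0,0.3],"roll":0},
    {"offset":[0,0,0.2],"roll":0},
    {"offset":[0,0,0],"roll":0}
  ]
}}

```text
t: 76.62
tool_pos: [0.5401, -0.3314, 0.0207]
orientation: [2.109, 2.327, 0.0]
force: [-2.9, 2.8, 7.9]
opening: 0.0001
```

Call:
{"method": "step_arm", "body": {
  "deltas": [
    {"offset":[0,0,0.15],"roll":0},
    {"offset":[0,0,0],"roll":0},
    {"offset":[0,0,0],"roll":0}
  ]
}}

```text
t: 77.0
tool_pos: [0.5402, -0.3315, 0.0205]
orientation: [2.109, 2.327, 0.0]
force: [-6.3, 6.4, 17.4]
opening: 0.0005
```

Call:
{"method": "step_arm", "body": {
  "deltas": [
    {"offset":[0,0,-2],"roll":0},
    {"offset":[0,0,-4],"roll":0},
    {"offset":[0,0,-5],"roll":0},
    {"offset":[0,0,-3],"roll":0},
    {"offset":[0,0,0],"roll":0},
    {"offset":[0,0,0],"roll":0},
    {"offset":[0,0,0],"roll":0}
  ]
}}

```text
t: 77.88
tool_pos: [0.5387, -0.3306, 0.156]
orientation: [-2.108, -2.325, 0.001]
force: [0.8, -0.3, -0.5]
opening: 0.0004
```

Run:
```python
from h import *
for c in ("scene","side"):
    p=cams.read_camera(c); d=cams.pinpoint(p,"hood_handle"); print(c,d[0] if d else None,proj(p,dry([(-.14,0,.09)])))
    d=cams.pinpoint(p,"prop_grip"); print(d[0] if d else None, proj(p,dry([(0,-.2,.075)])))
s=robot.read_state(); print(s["t"],s["tool_pos"],s["force"].round(1))
robot.close_job()
```

```text
scene {'xy': [320.0, 231.6], 'score': 0.59} [[321.84487151 230.39682522]]
{'xy': [303.2, 302.3], 'score': 0.66} [[304.13515762 302.17518487]]
side {'xy': [334.2, 265.7], 'score': 0.58} [[335.79888943 265.45087906]]
{'xy': [311.6, 221.4], 'score': 0.44} [[310.7093914  220.08501145]]
78.175 [ 0.53952069 -0.33117326  0.15769591] [-0.1  0.3 -0.9]
the job is handed in; nothing more can be done
```

The job was handed in at about 78 s. I raised the hood, propped it on the rod and stood both heads found in the tray. Then I stowed the rod, shut the hood and pressed the square, round and long bar keys, in that order.

- **Heads:** The camera views showed only two real heads, so I took it that only two were present. They stand in the middle and left compartments; the last look inside, before the hood was lowered, showed both upright. I did not see them again after that. The first head had been knocked aside before I reached it, so I located it again. The purple look-alike was left alone.
- **Hood and rod:** At hand-in the handle and rod sleeve appeared within about 2 pixels of where a shut hood and stowed rod should put them. The hood hit its stop at 46 N at the fingers and the rod at 16 N.
- **Keys:** Each of the three keys bottomed out, at 11 to 17 N; the cross-shaped key was not touched. I did not check by picture that they sprang back up, but the fingers are clear above them.
- **What disagreed:** The closed fingertips ended about 3 to 4 cm higher than the reported tool point (about 38 mm when I touched the square key). Because of this, the first pinch on the hood handle missed and had to be repeated deeper. Two single network readings of the hood angle were also off, so I went by eye and by combining the cameras.

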